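# Pack the shaker's bottle cradle with spacers and lock its cam with the square key

### The arm

A 6-joint arm with a two-finger parallel gripper is mounted at the origin on a cart in front of the work surface, level with it; the furniture and walls round the work are solid. World frame = base frame: x ahead of the robot, y to its left, z up, the work surface at z = 0. Lengths are in mm, angles in rad, forces in N, time in s.
With the tool pointing down it reaches from about 275 to 850 mm from the base axis. Payload 5.2 kg.
Tool frame: the origin (TCP) lies at the very end of the fingers, on their centre line; the grasp point (between the pads) lies 19 mm behind it; z points along the fingers, y is the line along which they close (so a half turn about z gives the same grasp; the last joint's range is limited). The gripper opens to 85 mm and grips with 20 to 120 N. Pads are 22 mm wide; open, the fingers measure 114 mm over their backs; the gripper's body (76 mm by 85 mm) begins 54 mm behind the grasp point. The pads swing forward as they close: fully open they stand 13 mm farther back than shut.
Start: joints at [-1.524, 0.259, 1.535, -0, 1.348, -0.203], TCP at [135.987, -532.928, 231.31] pointing down, gripper open.
Joint ranges: [-3.14, 3.14], [-0.91, 2.08], [0.19, 2.58], [-1.22, 4.36], [0.22, 2.71], [-3.12, 3.12]. Speed limits (rad/s): [2.57, 2.57, 3.14, 3.14, 3.14, 3.14].

### API

Orientations are given as a rotation vector (axis times angle).
In Python, from plant import bot gives the robot as it stands.
- The arm moves only by the shell command python3 -m handwheel 'ROWS' [OPENING] [FORCE]. ROWS is text: rows parted by semicolons, each of 6 numbers parted by spaces: the shift along the tool's x, y, z in units of 0.02 m (1.0 is 0.02 m), then the turn, a rotation vector about the tool's x, y, z in units of 0.15 rad (1.0 is 0.15 rad). A call has 1 to 10 rows; each row shifts and turns the commanded pose from where the row before left it, along the tool's axes as they then stand; what a row does not reach is not made up. A row lasts 1/8 s, in which the tool goes at most 62.5 mm and 10.7 degrees, less where a joint would pass 70% of its speed; a pose out of reach is approached as far as the arm can. A call with a number of a shift or a turn outside -1 to 1 is refused whole. A call with a gripper value outside its range is refused whole. OPENING is the opening, from -1 (shut) to 1 (fully open), so that 0 is half open, set as the call begins (- or left out, the last holds). The fingers move at their own pace and stop on an object; FORCE is the grip in N (left out, the last holds). Time passes only in rows, so rows that do not move let the fingers close. It gives the time, the measured TCP pose, the force, the opening and the grip force at its end, in the units of the state.
- bot.state(): the state, without advancing time (a new reading comes with each control period).
- bot.snapshot(name): name is "scene" or "top" or "wrist"; returns the picture (384x512x3 uint8, red, green, blue); there is no depth.
- bot.calibration(name): a dict with "fx", "fy", "cx", "cy" (pixels), "view" (4x4, takes a point from world to camera coordinates); the wrist camera has in their place "hand_eye" (4x4, takes a point from camera to tool coordinates, whose origin is the TCP and whose axes are the flange's). Camera axes: x right, y down, z forward; pixel columns grow to the right and rows downward; lengths in mm; the calibration is good to about 2 mm. The wrist camera is an equidistant fisheye: a pixel r from the principal point sees the ray r / f radians off the axis. A picture is of the moment at which its call begins: read the wrist's pose just before it. calibration takes no time and is no camera call.
- bot.hand_in(): hands the job in; it is judged then, once.
The state is a dict: "time": time; "joint_positions": joint angles; "qd": joint speeds; "joint_efforts": joint torques, N m; "eef_pos": TCP position; "tcp_rot": TCP orientation; "ft_force": force on the tool from outside, world axes, zero at the start; "torque": the same for the moment, N m; "grip_width": opening from 0.0 (shut) to 1.0 (fully open); "finger_force": force on a finger pad.
Only numpy, scipy, OpenCV 4.12 (cv2) and the standard library are available. Lean on these libraries where they do the work, as an engineer would, in place of code of your own. Each camera call takes 0.05 s, during which the arm holds its last target. There are 200 camera calls.

### The job

Make the shaker ready for a run: stand every sample bottle on the bench in the shaker's channel, and fill up the rest of the channel with upright spacer blocks chosen so that together they fill it as nearly as they can without being forced in; draw each spacer straight up out of its light stand, without tipping or lifting the stand, and leave the spare ones standing in it. Then put the square key on the cam's square, turn it clockwise as far as it goes so that the sprung pad bears on the row, and take the key off again and stand it back on the bench. Leave the timer and the tape roll on the bench undisturbed.

Things in the scene. Friction and masses are not known exactly. Their poses are not given: they have to be found in the camera images.
- bottle1_center (a point): Sample bottle, translucent with a green screw cap, loose, upright, 42 mm in diameter, 78 mm tall, 70 g; the body is straight up to 51 mm, then tapers to a 24 mm cap. Origin on its axis, half-way up (39 mm above its foot), z up. One to three such bottles are there (absent ones are None); all that are present go into the channel.
- bottle2_center (a point): Sample bottle, translucent with a green screw cap, loose, upright, 42 mm in diameter, 78 mm tall, 70 g; the body is straight up to 51 mm, then tapers to a 24 mm cap. Origin on its axis, half-way up (39 mm above its foot), z up. One to three such bottles are there (absent ones are None); all that are present go into the channel.
- bottle3_center (a point): Sample bottle, translucent with a green screw cap, loose, upright, 42 mm in diameter, 78 mm tall, 70 g; the body is straight up to 51 mm, then tapers to a 24 mm cap. Origin on its axis, half-way up (39 mm above its foot), z up. One to three such bottles are there (absent ones are None); all that are present go into the channel.
- spacer12_center (a point): Spacer block of white plastic, loose, 12 mm thick (its own y), 42 mm wide (its own x), 76 mm tall, in its pocket of the stand; foot chamfered 2.5 mm over its lowest 5 mm. Origin at its centre, 38 mm above its foot, z up. In the channel it stands upright, its thickness along the channel; grip it across its 42 mm width, above the rails.
- spacer18_center (a point): Spacer block of white plastic, loose, 18 mm thick (its own y), 42 mm wide (its own x), 76 mm tall, in its pocket of the stand; foot chamfered 2.5 mm over its lowest 5 mm. Origin at its centre, 38 mm above its foot, z up. In the channel it stands upright, its thickness along the channel; grip it across its 42 mm width, above the rails.
- spacer24_center (a point): Spacer block of white plastic, loose, 24 mm thick (its own y), 42 mm wide (its own x), 76 mm tall, in its pocket of the stand; foot chamfered 2.5 mm over its lowest 5 mm. Origin at its centre, 38 mm above its foot, z up. In the channel it stands upright, its thickness along the channel; grip it across its 42 mm width, above the rails.
- spacer36_center (a point): Spacer block of white plastic, loose, 36 mm thick (its own y), 42 mm wide (its own x), 76 mm tall, in its pocket of the stand; foot chamfered 2.5 mm over its lowest 5 mm. Origin at its centre, 38 mm above its foot, z up. In the channel it stands upright, its thickness along the channel; grip it across its 42 mm width, above the rails.
- spacer42_center (a point): Spacer block of white plastic, loose, 42 mm thick (its own y), 42 mm wide (its own x), 76 mm tall, in its pocket of the stand; foot chamfered 2.5 mm over its lowest 5 mm. Origin at its centre, 38 mm above its foot, z up. In the channel it stands upright, its thickness along the channel; grip it across its 42 mm width, above the rails.
- stand: Light (90 g) free-standing grey stand, 60 (x) by 190 (y) by 28 mm tall, with a pocket 24 mm deep and 1.5 mm wider all round for each of five spacers, which stand in a row along its y at -80 mm (12 thick), -55 (18), -24 (24), +16 (36), +65 (42), 52 mm sticking out; pockets' floor 4 mm up. Origin at the centre of its underside. A spacer pulled askew jams and lifts or tips it.
- shaker: Low white bench shaker, fixed, 176 (x) by 276 mm (y), with an aluminium platform 66 mm above the bench that carries the channel for the bottles, its end stop at the -y end and the sprung pad and cam at the +y end. Origin at the centre of its underside. Left of it the instrument overhangs the bench: beyond 0.60 m ahead of the robot, from 0.5 m up, as far right as y = -0.13; keep the wrist out of there.
- channel (a point): Middle of the channel's floor (70 mm above the bench) at the face of the fixed end stop. +y runs along the channel to the pad, x across, z up. 46 mm wide between rails 15 mm high; with the cam open 159 mm long from stop to pad. Bottles (42 mm each) and spacers stand in it in one touching row, in any order. Stop and pad are 36 mm wide and rise 52 mm above the floor.
- cam (a joint): Cam that clamps the row, turned by a 12 mm square upright shaft with stiff friction (0.1 N m): 0 open (as found), grows as it is turned clockwise seen from above, stop at 1.3 rad. Stays where it is left. Turning it all the way carries the pad 9 mm towards the end stop.
- square_top (a point): Centre of the top of the cam's square shaft (12 x 12 mm; its top 4 mm taper to 7.5 mm; 24 mm high above a block 50 mm square). On the channel's line, at y = 200 mm from the stop; its top is 48 mm above the channel's floor. Turns with the cam; x and y lie along the sides of the square, parallel to the channel's at cam 0.
- pad (a joint): How far the sprung black pad at the end of the channel is pushed back against its spring (3 N to start, then 1.5 N/mm), in m: 0 free, 0.0075 fully back. Row properly filled and cam fully turned: 3 to 6 mm. With 6 mm too little in the channel the pad does not reach the row (0); with 6 mm too much it is driven solid before the cam is home.
- pad_face (a point): Middle of the pad's face that bears on the row, 22 mm above the channel floor; it moves with the pad. The pad's top edge leans back as a lead-in.
- key_center (a point): Square key, loose, 140 g: steel socket 34 x 34 x 35 mm with a 13.5 mm square hole 28 mm deep from below; above it a grey grip bar 74 mm long (its x), 12 mm thick (its y), 28 mm high, middle 21 mm above this point. Stands upright, hole down, 70 mm tall. Origin on its axis 35 mm above its foot, z up. On the shaft its foot rests on the cam block, 24 mm above the channel floor; any quarter turn fits.
- timer: Bystander: white lab timer, 58 x 58 x 20 mm, lying loose on the bench behind the shaker; origin at the centre of its underside.
- tape: Bystander: roll of label tape, 77 mm across, 19 mm high, lying loose on the bench behind the shaker; origin at the centre of its underside.
Not all that is in view belongs to the job. What is shaped like the part that bears bottle3_center but purple is not meant.

How it is judged:
By the outcome, as a careful person would: the job done as asked, in the order asked, and still so for the second after the job is handed in, with the robot touching nothing.
Of bottle1, bottle2, bottle3 only 1 to 3 are there at a start; the rules pass over those that are not, and their reading is None.
At some moment in a run one of stand may be knocked a few centimetres aside while the robot is not near it.
Once in a run the grip may slacken for a moment while it holds something.
It also fails if it takes over 210 s, if anything falls off the work surface, if the arm or the gripper's body presses on something with over 40 N, if the wrist force passes 120 N, or if a joint passes its speed limit or range.

## Working session

There is one attempt and no reset: what is moved stays moved. The work goes in short steps, Python scripts to look and compute and a shell command to move; the robot and the scene stay as the last step left them, time stands still between calls to the robot, and variables do not carry over. Pictures are saved under pics/ and viewed, at most 14 in all, crops included, and the job is handed in when it is done.

```bash
ls; mkdir -p pics
python3 - <<'E'
from plant import bot
import cv2
print(bot.state())
for n in("scene","top","wrist"):
    im=bot.snapshot(n); cv2.imwrite(f"pics/{n}0.png",im[:,:,::-1]); c=bot.calibration(n); print(n,c)
E
```

```text
pics
{'time': 0.0, 'joint_positions': array([-1.52376373e+00,  2.59340611e-01,  1.53608990e+00,  4.01930203e-05,
        1.34799446e+00, -2.02829861e-01]), 'qd': array([ 0.00054864, -0.00067594,  0.00181399,  0.00021499,  0.00180033,
       -0.000434  ]), 'joint_efforts': array([ 1.82677632e-03, -4.46031618e+01, -2.90566492e+01, -1.26986365e-04,
        1.20196282e-02, -5.69380532e-06]), 'eef_pos': array([ 135.99421773, -532.37919908,  230.47324178]), 'tcp_rot': array([-3.11530006e+00, -3.91221726e-01, -2.85190923e-04]), 'ft_force': array([-0.98029665,  0.2238087 ,  0.66123931]), 'torque': array([-0.02791362,  0.02180634, -0.01709889]), 'finger_force': 0.0, 'grip_width': 0.9999379042123261}
scene {'fx': 471.7241371322381, 'fy': 471.7241371322381, 'cx': 257.4655361859822, 'cy': 194.99060309808814, 'view': array([[-5.96002950e-01, -8.02894885e-01,  1.18442951e-02,
         3.40842265e+02],
       [-5.00508023e-01,  3.59920634e-01, -7.87368310e-01,
         3.47893319e+02],
       [ 6.27910983e-01, -4.75202001e-01, -6.16369091e-01,
         1.15105533e+03],
       [ 0.00000000e+00,  0.0
[... 278 characters left out ...]
5e-01, -2.52161982e-02, -2.03075594e-01,
         6.10168629e+02],
       [ 2.03065820e-01,  2.97468139e-03, -9.79160571e-01,
         1.45652400e+03],
       [ 0.00000000e+00,  0.00000000e+00,  0.00000000e+00,
         1.00000000e+00]])}
wrist {'fx': 297.3186396354542, 'fy': 297.3186396354542, 'cx': 252.6528682745196, 'cy': 193.62704166603893, 'hand_eye': array([[-4.42918991e-04, -9.48838682e-01, -3.15760922e-01,
         8.15208635e+01],
       [ 9.99999568e-01, -1.62152609e-04, -9.15446187e-04,
        -1.04039421e+00],
       [ 8.17409295e-04, -3.15761191e-01,  9.48838343e-01,
        -1.43810051e+02],
       [ 0.00000000e+00,  0.00000000e+00,  0.00000000e+00,
         1.00000000e+00]])}
```

View pics/top0.png

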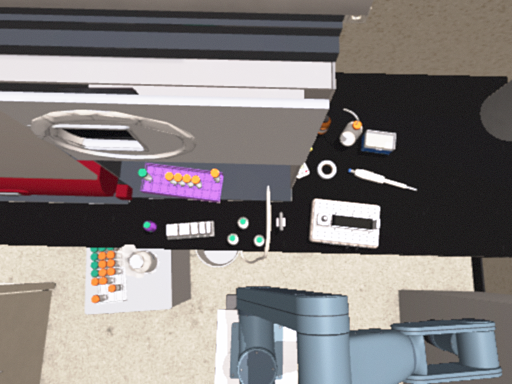

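View pics/scene0.png

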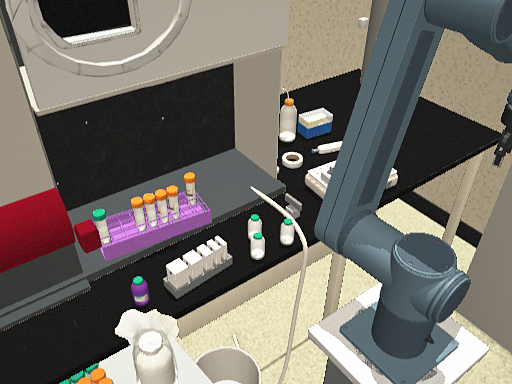

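The top picture has three green-capped bottles at about (243,223), (233,239) and (259,240), the purple decoy at (150,226), the stand at (190,229), the key at about (281,221), and the shaker at (345,223). I'll check these in an enlarged crop.

```bash
cat > h.py <<'E'
import numpy as np, cv2
from scipy.spatial.transform import Rotation as R
from plant import bot
def snap(n,name=None):
    s=bot.state(); im=bot.snapshot(n)[:,:,::-1].copy()
    if name: cv2.imwrite(f"pics/{name}.png",im)
    return s,im
def ray(n,uv,s=None):
    c=bot.calibration(n); uv=np.atleast_2d(np.asarray(uv,float))
    d=np.c_[(uv[:,0]-c["cx"])/c["fx"],(uv[:,1]-c["cy"])/c["fy"],np.ones(len(uv))]
    if n!="wrist":
        V=c["view"]; Rm=V[:3,:3].T; return -Rm@V[:3,3], d@Rm.T
    r=np.hypot(d[:,0],d[:,1]); k=np.sinc(r/np.pi)
    d=np.c_[d[:,:2]*k[:,None],np.cos(r)]
    T=np.eye(4);T[:3,:3]=R.from_rotvec(s["tcp_rot"]).as_matrix();T[:3,3]=s["eef_pos"]
    M=T@c["hand_eye"]; return M[:3,3], d@M[:3,:3].T
def onz(n,uv,z,s=None):
    o,d=ray(n,uv,s); return o+d*((z-o[2])/d[:,2])[:,None]
def proj(n,P,s=None):
    c=bot.calibration(n); P=np.atleast_2d(P)
    if n!="wrist":
        p=P@c["view"][:3,:3].T+c["view"][:3,3]; return np.c_[c["fx"]*p[:,0]/p[:,2]+c["cx"],c["fy"]*p[:,1]/p[:,2]+c["cy"]]
    T=np.eye(4);T[:3,:3]=R.from_rotvec(s["tcp_rot"]).as_matrix();T[:3,3]=s["eef_pos"]
    M=np.linalg.inv(T@c["hand_eye"]); p=P@M[:3,:3].T+M[:3,3]
    q=np.hypot(p[:,0],p[:,1]); t=np.arctan2(q,p[:,2]); return np.c_[c["cx"]+c["fx"]*t*p[:,0]/q,c["cy"]+c["fx"]*t*p[:,1]/q]
def to(P,rz=None):
    """shift (tool axes, units) and turn to get TCP to P pointing down with tool x at world angle rz"""
    s=bot.state(); Rm=R.from_rotvec(s["tcp_rot"]); m=Rm.as_matrix()
    yaw=np.arctan2(m[1,0],m[0,0]); d=m.T@(np.asarray(P,float)-s["eef_pos"])/20
    print("tcp",s["eef_pos"].round(1),"yaw",round(yaw,4),"shift",d.round(2),"t",round(s["time"],2),"g",round(s["grip_width"],3))
    if rz is not None:
        g=R.from_euler("z",rz)*R.from_matrix(np.diag([1.,-1,-1])); print("turn",((Rm.inv()*g).as_rotvec()/.15).round(3))
E
python3 - <<'E'
from h import *
im=cv2.imread("pics/top0.png")
a=cv2.resize(im[195:255,135:395],None,fx=3,fy=3,interpolation=cv2.INTER_CUBIC)
im2=cv2.imread("pics/scene0.png"); b=cv2.resize(im2[130:310,120:400],(780,501),interpolation=cv2.INTER_CUBIC)[:400]
cv2.imwrite("pics/c1.png",np.vstack([a,b]))
hsv=cv2.cvtColor(im,cv2.COLOR_BGR2HSV)
m=cv2.inRange(hsv,(60,90,60),(95,255,255))
n,l,st,ce=cv2.connectedComponentsWithStats(m)
for i in range(1,n):
    if st[i,4]>10: print(ce[i].round(1),st[i,4],onz("top",ce[i],78)[0].round(1))
for uv,z in (((150,226),78),((168,230),76),((213,228),76),((281,221),70),((327,169),19),((311,203),66),((380,207),66),((378,247),66),((310,241),66)): print(uv,onz("top",uv,z)[0].round(0))
E
```

```text
[141.9 172.2] 66 [688.4 485.4  78. ]
[242.4 221. ] 23 [497.6  67.   78. ]
[146.1 224.5] 36 [473.5 449.9  78. ]
[232.  237.7] 24 [429.8 105.9  78. ]
[258.9 239.2] 23 [426.6  -0.7  78. ]
[ 96.5 258.1] 218 [336.9 632.5  78. ]
(150, 226) [468. 434.  78.]
(168, 230) [454. 362.  76.]
(213, 228) [467. 183.  76.]
(281, 221) [502. -88.  70.]
(327, 169) [ 738. -285.   19.]
(311, 203) [ 580. -209.   66.]
(380, 207) [ 570. -489.   66.]
(378, 247) [ 409. -474.   66.]
(310, 241) [ 426. -204.   66.]
```

View pics/c1.png

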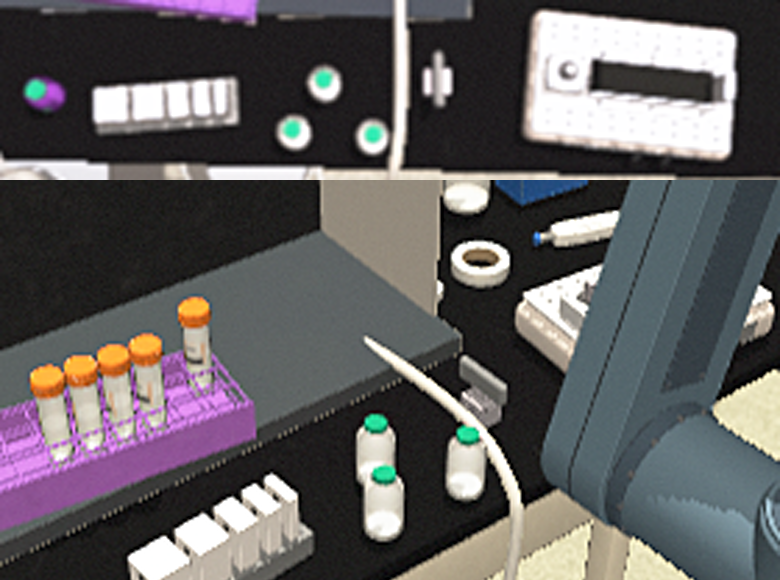

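```bash
python3 - <<'E'
from h import *
def tri(a,b):
    o1,d1=ray("scene",a);o2,d2=ray("top",b);d1=d1[0];d2=d2[0]
    A=np.c_[d1,-d2];x=np.linalg.lstsq(A,o2-o1,rcond=None)[0];p=o1+d1*x[0];q=o2+d2*x[1];print(p.round(),q.round())
tri((251,187.5),(268.5,187)); tri((302,240),(268,243)); tri((293,205),(281,221))
to([440,-350,250],np.pi/2)
E
python3 -m handwheel '1 0 0 0 0 -1;1 0 0 0 0 -1;1 0 0 0 0 -1' 1 60; python3 -c "
from h import *
to([440,-350,250],np.pi/2)"
```

```text
[651. -32.  45.] [647. -36.  44.]
[410. -50. -16.] [420. -40. -16.]
[506. -90.  39.] [507. -90.  39.]
tcp [ 136.  -532.5  230.7] yaw 0.2498 shift [16.99 -5.09 -0.95] t 0.15 g 1.004
turn [-7.000e-03 -8.000e-03 -8.806e+00]
time: 0.52
eef_pos: [191.3, -509.4, 230.9]
tcp_rot: [-2.948, -1.084, -0.0]
ft_force: [0.2, -0.0, -0.5]
grip_width: 1.0
finger_force: 0.0
tcp [ 191.3 -509.4  230.9] yaw 0.7045 shift [14.64  1.98 -0.95] t 0.53 g 1.0
turn [-3.000e-03 -5.000e-03 -5.775e+00]
```

```bash
python3 -m handwheel '1 0.5 0 0 0 -0.96;1 0.5 0 0 0 -0.96;1 0.7 0 0 0 -0.96;0.8 1 0 0 0 -0.96;0.5 1 0 0 0 -0.96;0.3 1 0 0 0 -0.97;0 1 0 0 0 0' ; python3 -c "
from h import *
to([440,-350,250],np.pi/2)"
```

```text
time: 1.4
eef_pos: [344.5, -474.3, 231.1]
tcp_rot: [-2.228, -2.214, -0.0]
ft_force: [-0.4, -0.9, -0.3]
grip_width: 1.001
finger_force: 0.0
tcp [ 344.5 -474.3  231.1] yaw 1.5642 shift [ 6.25  4.74 -0.94] t 1.4 g 1.001
turn [-0.002 -0.004 -0.044]
```

```bash
python3 -m handwheel '1 1 -0.2 0 0 0;1 1 -0.2 0 0 0;1 1 -0.2 0 0 0;1 1 -0.2 0 0 0;1 0.7 -0.2 0 0 -0.04;1 0 0 0 0 0;0.2 0 0 0 0 0;0 0 0 0 0 0' ; python3 -c "
from h import *
s,im=snap('wrist','w1');print(s['eef_pos'],s['tcp_rot'])"
```

```text
time: 2.4
eef_pos: [437.7, -351.3, 251.3]
tcp_rot: [-2.222, -2.221, 0.001]
ft_force: [0.1, 0.7, 0.2]
grip_width: 0.999
finger_force: 0.0
[ 437.73872509 -351.30746404  251.2670936 ] [-2.22185346e+00 -2.22099426e+00  6.36556198e-04]
```

View pics/w1.png

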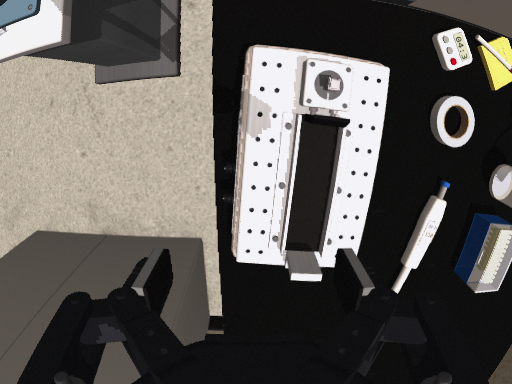

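Run:
```python
from h import *
im=cv2.imread("pics/w1.png")
a=cv2.resize(im[40:140,230:400],None,fx=4,fy=4,interpolation=cv2.INTER_CUBIC)[:300]
b=cv2.resize(im[220:295,230:400],None,fx=4,fy=4,interpolation=cv2.INTER_CUBIC)
cv2.imwrite("pics/c2.png",np.vstack([a,b]))
```

```text
(no output)
```

View pics/c2.png

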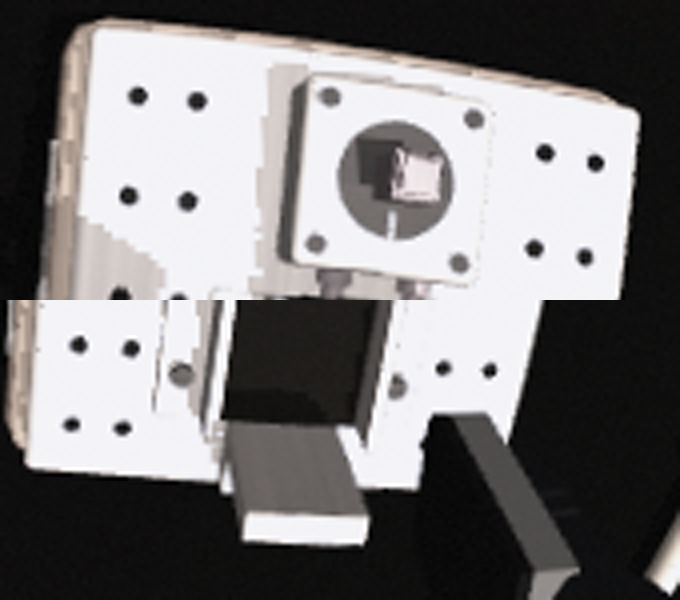

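Run:
```python
from h import *
s=dict(eef_pos=np.array([437.739,-351.307,251.267]),tcp_rot=np.array([-2.22185,-2.22099,.00064]))
A=lambda l:np.array(l)/4+[230,40]
B=lambda l:(np.array(l)-[0,300])/4+[230,220]
c=onz("wrist",A([(308,74),(492,98),(475,284),(292,266)]),94,s);print("block",c.round(1),c.mean(0).round(1),[np.linalg.norm(c[i]-c[i-1]).round(1) for i in range(4)])
sq=onz("wrist",A([(420,178)]),117,s);print("shaft",sq.round(1))
t=onz("wrist",B([(243,513),(368,515)]),122,s);f=onz("wrist",B([(230,425),(345,428)]),70,s);print("stop",t.round(1),f.round(1),t.mean(0),f.mean(0))
pl=onz("wrist",[A((95,30)),A((638,112)),B((420,490)),B((28,467))],66,s);print(pl.round(1))
v=c.mean(0)-t.mean(0);print(np.arctan2(-v[0],v[1]),np.linalg.norm(v[:2]))
for a,b in((0,1),(3,2)): w=c[b]-c[a];print("edge",np.arctan2(w[1],w[0]))
for a,b in((3,0),(2,1)): w=c[b]-c[a];print("edge",np.arctan2(-w[0],w[1]))
w=pl[0]-pl[3];print(np.arctan2(-w[0],w[1]))
```

```text
block [[ 492.  -227.    94. ]
 [ 540.6 -229.7   94. ]
 [ 537.2 -279.    94. ]
 [ 488.5 -276.6   94. ]] [ 514.6 -253.1   94. ] [np.float64(49.6), np.float64(48.7), np.float64(49.4), np.float64(48.8)]
shaft [[ 515.  -253.6  117. ]]
stop [[ 479.4 -451.9  122. ]
 [ 514.9 -454.   122. ]] [[ 481.3 -453.2   70. ]
 [ 518.4 -455.2   70. ]] [ 497.19369661 -452.91697979  122.        ] [ 499.86316635 -454.23296506   70.        ]
[[ 439.  -212.3   66. ]
 [ 596.3 -225.1   66. ]
 [ 547.8 -482.7   66. ]
 [ 417.4 -470.8   66. ]]
-0.08670018423360056 200.59430453943824
edge -0.05455983850851955
edge -0.05019579058514049
edge -0.07090133552317045
edge -0.06895531281793547
-0.0832142284640963
```

```bash
python3 -m handwheel '1 0 0 0 0 0;1 0 0 0 0 0;1 0 0 0 0 0;1 0 0 0 0 0;1 0 0 0 0 0;1 0 0 0 0 0;1 0 0 0 0 0;1 0 0 0 0 0;1 0.5 0 0 0 0;1 0.5 0 0 0 0' >/dev/null;  python3 -m handwheel '1 0 0 0 0 0;1 0 0 0 0 0;1 0 0 0 0 0;1 0 0 0 0 0;1 0 0 0 0 0;1 0 0 0 0 0;1 0 0 0 0 0;1 0 0 0 0 0;1 0 0 0 0 0;0 0 0 0 0 0'
python3 - <<'E'
from h import *
s,im=snap('wrist','w2');print(list(s['eef_pos']),list(s['tcp_rot']))
hsv=cv2.cvtColor(im,cv2.COLOR_BGR2HSV)
m=cv2.inRange(hsv,(60,90,60),(95,255,255))
n,l,st,ce=cv2.connectedComponentsWithStats(m)
for i in range(1,n):
    if st[i,4]>60: print(ce[i].round(1),st[i],onz("wrist",ce[i],78,s)[0].round(1))
E
```

```text
time: 4.95
eef_pos: [457.3, 30.1, 251.3]
tcp_rot: [-2.218, -2.224, 0.0]
ft_force: [-0.2, -0.3, 0.1]
grip_width: 1.002
finger_force: 0.0
[np.float64(457.32115068639297), np.float64(30.141101135453383), np.float64(251.32396333074996)] [np.float64(-2.218261606553949), np.float64(-2.2243441476196257), np.float64(0.00017873528524913696)]
[226.5 101.9] [215  91  23  23 392] [429.6 108.8  78. ]
[289.2 138.6] [278 128  23  23 403] [496.5  69.6  78. ]
[225.1 197.3] [215 187  21  22 368] [426.1   2.7  78. ]
```

View pics/w2.png

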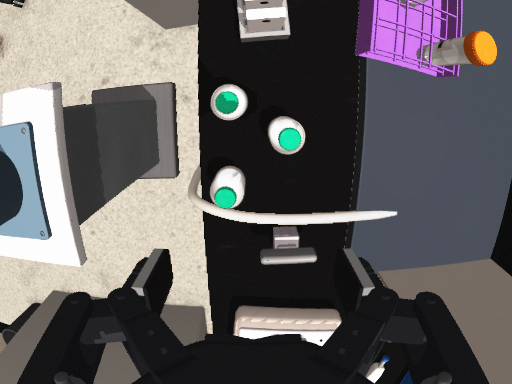

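Run:
```python
from h import *
s=dict(eef_pos=np.array([457.32,30.14,251.32]),tcp_rot=np.array([-2.21826,-2.22434,.00018]))
px=[(396,213),(340,217),(280,217),(240,214),(215,207),(195,185),(200,168)]
for z in (5,40): print(z,onz("wrist",px,z,s).round(0)[:,:2].tolist())
# triangulate with top view: top hose u~268 for v
tp=[(268.5,187),(268,200),(268.5,220),(267.5,240),(266,250)]
for p in tp:
  o,d=ray("top",p)
  best=[]
  for z in range(-60,120,2):
    P=o+d[0]*(z-o[2])/d[0,2]; q=proj("wrist",P,s)[0]
    vh=np.interp(q[0],[195,215,240,280,340,396],[185,207,214,217,217,213]); best.append((abs(q[1]-vh),z,P.round(0),q.round(0)))
  print(p,min(best,key=lambda b:b[0]))
im=cv2.imread("pics/w2.png");a=im[130:250,170:330];b=cv2.imread("pics/top0.png")[180:275,220:300]
cv2.imwrite("pics/c3.png",np.vstack([cv2.resize(a,(480,360)),cv2.resize(b,(480,240))[:,:]]))
```

```text
5 [[678.0, -48.0], [586.0, -53.0], [496.0, -52.0], [440.0, -48.0], [404.0, -37.0], [377.0, -5.0], [386.0, 19.0]]
40 [[658.0, -34.0], [574.0, -38.0], [493.0, -37.0], [441.0, -33.0], [409.0, -24.0], [385.0, 6.0], [392.0, 28.0]]
(268.5, 187) (np.float64(0.2082207805741234), 36, array([649., -36.,  36.]), array([389., 214.]))
(268, 200) (np.float64(0.2280006964620327), 46, array([592., -35.,  46.]), array([354., 216.]))
(268.5, 220) (np.float64(0.20093263451107646), 38, array([510., -39.,  38.]), array([292., 217.]))
(267.5, 240) (np.float64(0.06388658914522694), 24, array([429., -36.,  24.]), array([231., 212.]))
(266, 250) (np.float64(0.2568111151090875), -16, array([390., -32., -16.]), array([207., 199.]))
```

View pics/c3.png

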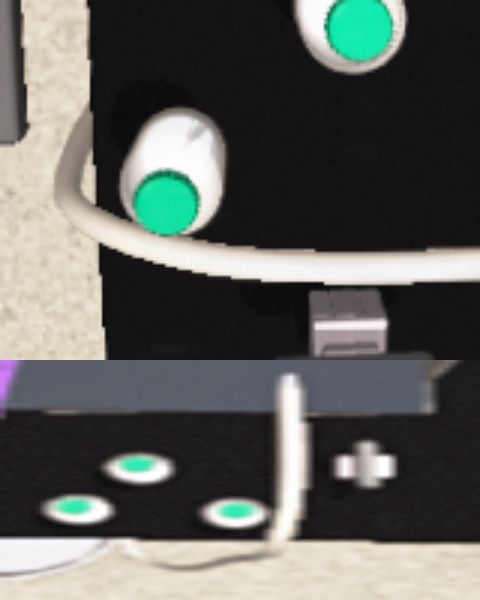

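The hose runs over the bench at about y=-37, z≈40, clear of a grasp that closes along x. The bottle nearest it, at (225,197) px, comes first.

```bash
python3 -m handwheel '-0.75 -0.75 0.7 0 0 0.5;-0.7 -0.8 0.97 0 0 0;0 0 1 0 0 0;0 0 1 0 0 0;0 0 1 0 0 0;0 0 1 0 0 0;0 0 1 0 0 0;0 0 0 0 0 0'
python3 - <<'E'
from h import *
s,im=snap('wrist','w3')
hsv=cv2.cvtColor(im,cv2.COLOR_BGR2HSV)
m=cv2.inRange(hsv,(60,90,60),(95,255,255))
n,l,st,ce=cv2.connectedComponentsWithStats(m)
for i in range(1,n):
    if st[i,4]>60: print(ce[i].round(1),st[i],onz("wrist",ce[i],77,s)[0].round(1))
to([426.5,1.5,18],1.49)
E
```

```text
time: 6.0
eef_pos: [424.7, 0.7, 116.8]
tcp_rot: [-2.301, -2.134, 0.003]
ft_force: [-0.0, 0.4, 1.2]
grip_width: 0.995
finger_force: 0.0
[247.5  57.5] [ 227   38   42   40 1272] [429.5 108.4  77. ]
[357.  115.3] [ 338   96   39   40 1163] [496.2  69.4  77. ]
[254.7 220.8] [ 236  203   38   36 1047] [426.    2.7  77. ]
tcp [425.6   0.6 117.8] yaw 1.4956 shift [0.05 0.05 4.99] t 6.05 g 1.003
turn [-0.009  0.     0.037]
```

```bash
python3 -m handwheel '0.07 0.03 1 0 0 0;0 0 1 0 0 0;0 0 1 0 0 0;0 0 1 0 0 0;0 0 1 0 0 0;0 0 0 0 0 0'; python3 -m handwheel '0 0 0 0 0 0;0 0 0 0 0 0;0 0 0 0 0 0;0 0 0 0 0 0;0 0 0 0 0 0' -1 60
```

```text
time: 6.8
eef_pos: [426.5, 2.2, 17.8]
tcp_rot: [-2.302, -2.136, 0.001]
ft_force: [-0.2, 0.4, 0.5]
grip_width: 1.0
finger_force: 0.0
time: 7.42
eef_pos: [427.4, 2.2, 19.0]
tcp_rot: [2.301, 2.136, 0.001]
ft_force: [-0.7, -0.0, 8.0]
grip_width: 0.462
finger_force: 60.2
```

```bash
python3 -m handwheel '0 0 -1 0 0 0;0 0 -1 0 0 0;0 0 -1 0 0 0;0 0 -1 0 0 0;0 0 -1 0 0 0;0 0.3 -1 0 0 0;-1 0.5 -1 0 0 0;-1 0.5 -0.5 0 0 0;-1 0.5 0 0 0 0;-1 0.5 0 0 0 0' >/dev/null; python3 -m handwheel '-1 0.5 0 0 0 0;-1 0.5 0 0 0 0;-1 0.5 0 0 0 0;-1 0.5 0 0 0 0;-1 0.5 0 0 0 0;-1 0.3 0 0 0 0;-1 0 0 0 0 0;-1 0 0 0 0 0;-1 0 0 0 0 0;-1 0 0 0 0 0';python3 -m handwheel '-1 0 0 0 0 0;-1 0 0 0 0 0;-1 0 0 0 0 0;-1 0 0 0 0 0;-1 0 0 0 0 0;-1 0 0 0 0 0;0 0 0 0 0 0'
python3 - <<'E'
from h import *
s,im=snap('wrist','w4'); print(list(s['eef_pos']),list(s['tcp_rot']))
to([500.4,-430.1,91],np.pi/2-.08)
cv2.imwrite("pics/w4.png",cv2.resize(im[0:300,150:450],(800,600)) if 0 else cv2.resize(im,(800,600)))
E
```

```text
time: 9.93
eef_pos: [507.3, -285.7, 168.0]
tcp_rot: [2.303, 2.137, 0.0]
ft_force: [0.0, -0.7, 0.5]
grip_width: 0.457
finger_force: 60.6
time: 10.8
eef_pos: [498.3, -405.9, 167.6]
tcp_rot: [2.304, 2.135, -0.0]
ft_force: [0.3, 0.6, -1.0]
grip_width: 0.46
finger_force: 60.6
[np.float64(498.33867899849787), np.float64(-405.8632432576996), np.float64(167.6497205258674)] [np.float64(2.3043510106570215), np.float64(2.135054755632459), np.float64(-0.00027307389839876145)]
tcp [ 498.4 -404.6  167.6] yaw 1.4951 shift [-1.26  0.19  3.83] t 10.85 g 0.464
turn [-0.002 -0.004  0.029]
```

View pics/w4.png

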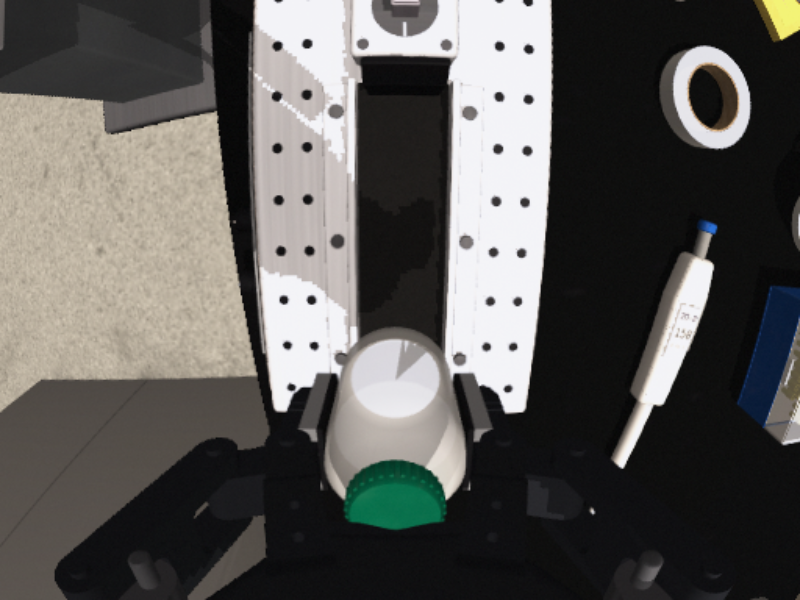

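```bash
cat > ch.py <<'E'
from h import *
s=dict(eef_pos=np.array([498.339,-405.863,167.65]),tcp_rot=np.array([2.30435,2.135055,-.00027]))
im=cv2.imread("pics/w4.png"); g=cv2.cvtColor(im,cv2.COLOR_BGR2GRAY)
L=[];Rr=[]
for v in range(100,325,15):
    row=g[v-2:v+3].mean(0); mid=400
    dk=row<60
    l=mid
    while dk[l]: l-=1
    r=mid
    while dk[r]: r+=1
    L.append((l+.5,v));Rr.append((r-.5,v))
L=np.array(L)*.64;Rr=np.array(Rr)*.64
for z in(70,85):
    a=onz("wrist",L,z,s);b=onz("wrist",Rr,z,s)
    pa=np.polyfit(a[:,1],a[:,0],1);pb=np.polyfit(b[:,1],b[:,0],1)
    print(z,pa,pb,"width",(b[:,0]-a[:,0]).round(1), "mid x at y=-430,-350:",(np.polyval(pa,[-430,-350])+np.polyval(pb,[-430,-350]))/2)
print(L[::4],Rr[::4])
E
python3 ch.py
```

```text
70 [8.84097347e-02 5.13888590e+02] [8.33057479e-02 5.58908748e+02] width [46.2 46.2 46.3 46.4 46.6 46.3 46.  46.7 47.  46.8 46.7 46.5 46.9 46.3
 46.8] mid x at y=-430,-350: [499.47984043 506.34845973]
85 [8.84097347e-02 5.15086303e+02] [8.33057479e-02 5.57206831e+02] width [43.3 43.3 43.4 43.5 43.7 43.4 43.1 43.8 44.1 43.9 43.8 43.6 44.  43.4
 43.9] mid x at y=-430,-350: [499.22773827 506.09635758]
[[228.8   64.  ]
 [228.8  102.4 ]
 [228.16 140.8 ]
 [228.8  179.2 ]] [[287.04  64.  ]
 [287.04 102.4 ]
 [285.76 140.8 ]
 [284.48 179.2 ]]
```

```bash
python3 -m handwheel '-0.6 0.1 0.4 0 0 0.07;-0.6 0.06 0.4 0 0 0;0 0 1 0 0 0;0 0 0.7 0 0 0;0 0 0.5 0 0 0;0 0 0.3 0 0 0;0 0 0.3 0 0 0;0 0 0.1 0 0 0;0 0 0 0 0 0'; python3 -c "
from h import *
to([499.5,-429.8,89],np.pi/2-.086)"
```

```text
time: 11.98
eef_pos: [500.0, -428.3, 94.1]
tcp_rot: [2.314, 2.125, -0.0]
ft_force: [1.0, 0.3, -0.7]
grip_width: 0.465
finger_force: 60.6
tcp [ 500.  -428.3   94.1] yaw 1.4859 shift [-0.08 -0.02  0.25] t 11.97 g 0.465
turn [0.001 0.001 0.007]
```

```bash
python3 -m handwheel '0 -0.02 0.1 0 0 0;0 0 0.1 0 0 0;0 0 0.05 0 0 0;0 0 0 0 0 0'; python3 -m handwheel '-0.1 0 -0.02 0 0 0;0 0 0 0 0 0';python3 -m handwheel '-0.05 0 0 0 0 0;0 0 0 0 0 0'; python3 -m handwheel '-0.05 0 0 0 0 0;0 0 0 0 0 0'
```

```text
time: 12.48
eef_pos: [499.5, -428.2, 89.1]
tcp_rot: [2.314, 2.125, -0.0]
ft_force: [-1.7, 1.2, 1.2]
grip_width: 0.46
finger_force: 60.8
time: 12.72
eef_pos: [499.4, -430.5, 89.2]
tcp_rot: [2.314, 2.125, -0.0]
ft_force: [0.3, -0.4, -0.7]
grip_width: 0.462
finger_force: 60.7
time: 12.98
eef_pos: [499.3, -430.9, 89.2]
tcp_rot: [-2.313, -2.125, -0.001]
ft_force: [-0.0, 1.1, -0.3]
grip_width: 0.461
finger_force: 60.7
time: 13.22
eef_pos: [499.3, -431.0, 89.2]
tcp_rot: [-2.312, -2.124, -0.002]
ft_force: [0.3, 5.3, 1.0]
grip_width: 0.462
finger_force: 60.8
```

```bash
python3 -m handwheel '0.03 0 0 0 0 0;0 0 0 0 0 0;0 0 -0.5 0 0 0;0 0 -1 0 0 0;0 0 -1 0 0 0;0.5 0 -1 0 0 0;1 0 -1 0 0 0;1 -0.2 0 0 0 0;1 -0.2 0 0 0 0;1 -0.2 0 0 0 0' 0.7 >/dev/null; python3 -m handwheel '1 -0.2 0 0 0 0;1 -0.2 0 0 0 0;1 -0.2 0 0 0 0;1 -0.2 0 0 0 0;1 -0.2 0 0 0 0;1 -0.2 0 0 0 0;1 -0.2 0 0 0 0;1 -0.1 0 0 0 0;1 0 0 0 0 0;1 0 0 0 0 0' 1;python3 -m handwheel '1 0 0 0 0 0;1 0 0 0 0 0;1 0 0 0 0 0;1 0 0 0 0 0;1 0 0 0 0 0;1 0 0 0 0 0;1 0 0 0 0 0;0 0 0 0 0 0';python3 -c "
from h import *
to([496.3,69.2,18],1.485)"
```

```text
time: 15.72
eef_pos: [482.2, -137.8, 179.4]
tcp_rot: [2.314, 2.125, 0.0]
ft_force: [-0.4, -0.2, 0.3]
grip_width: 1.0
finger_force: 0.0
time: 16.73
eef_pos: [493.9, 2.0, 179.3]
tcp_rot: [-2.311, -2.128, -0.0]
ft_force: [0.3, -0.2, 0.1]
grip_width: 0.996
finger_force: 0.0
tcp [493.9   2.  179.3] yaw 1.4882 shift [ 3.36 -0.16  8.06] t 16.73 g 0.996
turn [-0.    -0.001  0.021]
```

```bash
python3 -m handwheel '1 -0.1 0.2 0 0 0;1 -0.06 0.5 0 0 0;1 0 1 0 0 0;0.36 0 1 0 0 0;0 0 1 0 0 0;0 0 1 0 0 0;0 0 1 0 0 0;0 0 1 0 0 0;0 0 1 0 0 0;0 0 0.3 0 0 0'; python3 -m handwheel '0 0 0 0 0 0;0 0 0 0 0 0;0 0 0 0 0 0;0 0 0 0 0 0;0 0 0 0 0 0;0 0 0 0 0 0' -1 60
```

```text
time: 17.98
eef_pos: [495.7, 67.3, 18.2]
tcp_rot: [-2.313, -2.124, 0.003]
ft_force: [-0.3, -1.1, -0.0]
grip_width: 1.001
finger_force: 0.0
time: 18.73
eef_pos: [497.1, 67.6, 20.4]
tcp_rot: [2.313, 2.124, 0.002]
ft_force: [-1.2, -0.4, 6.0]
grip_width: 0.464
finger_force: 60.5
```

```bash
python3 -m handwheel '0 0 -1 0 0 0;0 0 -1 0 0 0;0 0 -1 0 0 0;0 0 -1 0 0 0;0 0 -1 0 0 0;-0.5 0.2 -1 0 0 0;-1 0.2 -1 0 0 0;-1 0.2 -0.5 0 0 0;-1 0.2 0 0 0 0;-1 0.2 0 0 0 0' >/dev/null; python3 -m handwheel '-1 0.2 0 0 0 0;-1 0.2 0 0 0 0;-1 0.2 0 0 0 0;-1 0.2 0 0 0 0;-1 0.2 0 0 0 0;-1 0.2 0 0 0 0;-1 0 0 0 0 0;-1 0 0 0 0 0;-1 0 0 0 0 0;-1 0 0 0 0 0';python3 -m handwheel '-1 0 0 0 0 0;-1 0 0 0 0 0;-1 0 0 0 0 0;-1 0 0 0 0 0;-1 0 0 0 0 0;-1 0 0 0 0 0;-1 0 0 0 0 0;0 0 0 0 0 0'; python3 -c "
from h import *
to([503.2,-386.1,90.5],1.485)"
```

```text
time: 21.22
eef_pos: [515.5, -226.4, 169.3]
tcp_rot: [2.314, 2.125, 0.0]
ft_force: [-0.1, 0.9, -0.0]
grip_width: 0.459
finger_force: 60.5
time: 22.22
eef_pos: [503.5, -366.3, 169.1]
tcp_rot: [2.316, 2.123, -0.0]
ft_force: [0.1, -0.2, -1.0]
grip_width: 0.463
finger_force: 60.4
tcp [ 503.5 -366.3  169.1] yaw 1.484 shift [-0.98  0.07  3.93] t 22.23 g 0.463
turn [ 0.     0.002 -0.007]
```

```bash
python3 -m handwheel '-0.98 0.07 0.3 0 0 0;0 0 0.8 0 0 0;0 0 0.8 0 0 0;0 0 0.7 0 0 0;0 0 0.5 0 0 0;0 0 0.4 0 0 0;0 0 0.2 0 0 0;0 0 0.15 0 0 0;0 0 0.05 0 0 0;0 0 0 0 0 0'; python3 -m handwheel '-0.1 0 0 0 0 0;0 0 0 0 0 0';python3 -m handwheel '-0.05 0 0 0 0 0;0 0 0 0 0 0'; python3 -m handwheel '-0.05 0 0 0 0 0;0 0 0 0 0 0'; python3 -m handwheel '-0.05 0 0 0 0 0;0 0 0 0 0 0'
```

```text
time: 23.48
eef_pos: [503.6, -384.4, 91.6]
tcp_rot: [2.314, 2.125, -0.0]
ft_force: [0.3, -0.5, -1.0]
grip_width: 0.466
finger_force: 60.4
time: 23.72
eef_pos: [503.4, -386.5, 91.5]
tcp_rot: [2.314, 2.124, -0.0]
ft_force: [0.1, 0.3, -1.1]
grip_width: 0.462
finger_force: 60.4
time: 23.98
eef_pos: [503.2, -387.3, 91.3]
tcp_rot: [2.314, 2.125, 0.0]
ft_force: [-0.8, -0.3, -0.8]
grip_width: 0.465
finger_force: 60.4
time: 24.22
eef_pos: [503.2, -388.3, 91.3]
tcp_rot: [-2.314, -2.125, -0.0]
ft_force: [-0.1, -0.4, 0.2]
grip_width: 0.463
finger_force: 60.4
time: 24.48
eef_pos: [503.1, -389.3, 91.3]
tcp_rot: [2.314, 2.125, 0.0]
ft_force: [-0.4, -0.3, -0.5]
grip_width: 0.465
finger_force: 60.4
```

```bash
python3 -m handwheel '-0.05 0 0.04 0 0 0;0 0 0 0 0 0';python3 -m handwheel '-0.05 0 0 0 0 0;0 0 0 0 0 0'; python3 -m handwheel '-0.05 0 0 0 0 0;0 0 0 0 0 0'; python3 -m handwheel '0 0 0 0 0 0'
```

```text
time: 24.72
eef_pos: [503.0, -390.3, 90.5]
tcp_rot: [2.314, 2.125, 0.0]
ft_force: [0.5, 0.1, -0.2]
grip_width: 0.461
finger_force: 60.6
time: 24.98
eef_pos: [502.9, -391.3, 90.5]
tcp_rot: [2.314, 2.125, -0.0]
ft_force: [-0.0, 0.6, 0.0]
grip_width: 0.46
finger_force: 60.6
time: 25.22
eef_pos: [502.8, -392.3, 90.5]
tcp_rot: [2.314, 2.125, -0.0]
ft_force: [0.2, -0.2, -0.5]
grip_width: 0.461
finger_force: 60.5
time: 25.35
eef_pos: [502.8, -392.3, 90.5]
tcp_rot: [2.314, 2.125, -0.0]
ft_force: [0.3, 0.0, -0.8]
grip_width: 0.458
finger_force: 60.5
```

Run:
```python
from h import *
s,im=snap('wrist')
s2,sc=snap('top'); s3,s4=snap('scene')
a=cv2.resize(im[130:384,130:400],(540,508)); 
b=cv2.resize(s4[120:250,290:420],(260,260))
c=cv2.resize(sc[180:260,290:400],(260,190))
o=np.zeros((508,800,3),np.uint8);o[:,:540]=a;o[:260,540:]=b;o[260:450,540:]=c
cv2.imwrite("pics/w5.png",o)
```

```text
(no output)
```

View pics/w5.png

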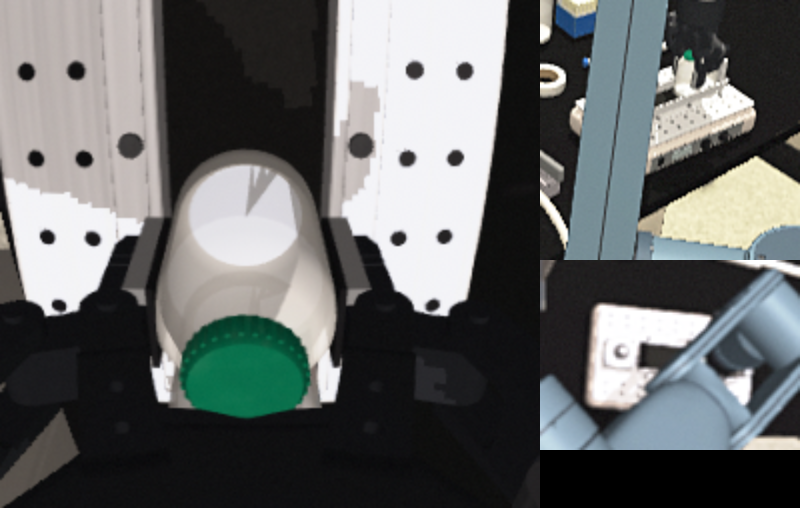

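Run:
```python
from h import *
print(proj("scene",[[499.5,-431,148],[503,-391,148],[499.5,-431,70]]).round(1))
s,im=snap('scene')
hsv=cv2.cvtColor(im,cv2.COLOR_BGR2HSV);m=cv2.inRange(hsv,(60,90,60),(95,255,255))
n,l,st,ce=cv2.connectedComponentsWithStats(m)
for i in range(1,n):
    if st[i,4]>5: print(ce[i].round(1),st[i])
cv2.imwrite("pics/s5.png",cv2.resize(im[120:220,310:410],(600,600),interpolation=cv2.INTER_CUBIC))
```

```text
[[374.3 143.1]
 [365.2 146.3]
 [370.6 162.4]]
[363.8 147. ] [362 144   5   6  20]
[ 98.8 214.1] [ 92 208  14  13 137]
[257.3 235.1] [253 232   9   8  55]
[137.6 280. ] [133 276  10   9  78]
[ 79.5 374.5] [ 59 363  39  21 215]
```

View pics/s5.png

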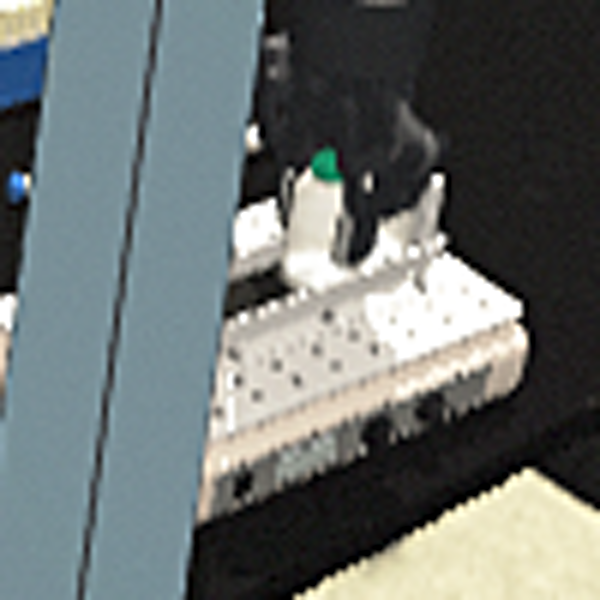

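```bash
python3 -m handwheel '-0.05 0 0 0 0 0;0 0 0 0 0 0';python3 -m handwheel '-0.05 0 0 0 0 0;0 0 0 0 0 0' | grep -E "eef|ft"; python3 -m handwheel '-0.05 0 0 0 0 0;0 0 0 0 0 0'| grep -E "eef|ft"
```

```text
time: 25.8
eef_pos: [502.8, -392.5, 90.5]
tcp_rot: [-2.313, -2.124, -0.001]
ft_force: [0.3, 2.8, 1.2]
grip_width: 0.461
finger_force: 60.6
eef_pos: [502.8, -392.5, 90.5]
ft_force: [0.7, 5.3, 3.2]
eef_pos: [502.8, -392.6, 90.5]
ft_force: [0.4, 9.6, 4.9]
```

```bash
python3 -m handwheel '0.1 0 0 0 0 0;0 0 0 0 0 0;0 0 0 0 0 0' 0.7 >/dev/null; python3 -m handwheel '0 0 -1 0 0 0;0 0 -1 0 0 0;0 0 -1 0 0 0;0 0 -1 0 0 0;0.5 0 -1 0 0 0;1 0 0 0 0 0;0 0 0 0 0 0' 1
python3 - <<'E'
from h import *
s,im=snap('wrist','w6')
hsv=cv2.cvtColor(im,cv2.COLOR_BGR2HSV);m=cv2.inRange(hsv,(60,90,60),(95,255,255))
n,l,st,ce=cv2.connectedComponentsWithStats(m)
for i in range(1,n):
    if st[i,4]>40: print(ce[i].round(1),st[i],onz("wrist",ce[i],148,s).round(1))
cv2.imwrite("pics/w6.png",im[150:384,120:420])
to([429.5,108,18],1.485)
E
```

```text
time: 27.55
eef_pos: [505.3, -360.8, 190.0]
tcp_rot: [-2.31, -2.126, -0.001]
ft_force: [0.3, -1.1, -0.1]
grip_width: 1.0
finger_force: 0.0
[252.8 257.5] [236 241  35  33 874] [[ 502.9 -388.6  148. ]]
[252.3 301.1] [237 287  32  28 684] [[ 499.1 -429.   148. ]]
tcp [ 505.1 -361.7  189.7] yaw 1.4875 shift [23.08 -5.71  8.62] t 27.6 g 1.001
turn [-0.008 -0.006  0.016]
```

View pics/w6.png

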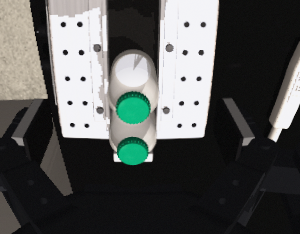

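```bash
python3 -m handwheel '1 -0.3 0 0 0 0;1 -0.3 0 0 0 0;1 -0.3 0 0 0 0;1 -0.3 0 0 0 0;1 -0.3 0 0 0 0;1 -0.3 0 0 0 0;1 -0.3 0 0 0 0;1 -0.3 0 0 0 0;1 -0.3 0 0 0 0;1 -0.3 0 0 0 0' >/dev/null; python3 -m handwheel '1 -0.3 0 0 0 0;1 -0.3 0 0 0 0;1 -0.3 0 0 0 0;1 -0.3 0 0 0 0;1 -0.3 0 0 0 0;1 -0.3 0 0 0 0;1 -0.3 0 0 0 0;1 -0.3 0 0 0 0;1 -0.3 0 0 0 0;1 0 0 0 0 0' >/dev/null;python3 -m handwheel '1 0 0.5 0 0 0;1 0 1 0 0 0;1 0 1 0 0 0;0 0 1 0 0 0;0 0 0 0 0 0';python3 -c "
from h import *
s,im=snap('wrist')
hsv=cv2.cvtColor(im,cv2.COLOR_BGR2HSV);m=cv2.inRange(hsv,(60,90,60),(95,255,255))
n,l,st,ce=cv2.connectedComponentsWithStats(m)
for i in range(1,n):
    if st[i,4]>40: print(ce[i].round(1),st[i],onz('wrist',ce[i],78,s).round(1))
to([429.5,108,19],1.485)"
```

```text
time: 30.72
eef_pos: [429.2, 105.4, 119.4]
tcp_rot: [-2.311, -2.124, 0.004]
ft_force: [0.4, -0.9, -0.2]
grip_width: 0.995
finger_force: 0.0
[253.1 217. ] [ 235  199   37   37 1043] [[429.6 109.6  78. ]]
tcp [430.1 105.2 120.3] yaw 1.4863 shift [ 0.14 -0.04  5.07] t 30.77 g 1.001
turn [-0.009  0.001  0.009]
```

```bash
python3 -m handwheel '0.17 -0.03 1 0 0 0;0 0 1 0 0 0;0 0 1 0 0 0;0 0 1 0 0 0;0 0 1 0 0 0;0 0 0 0 0 0'|grep eef; python3 -m handwheel '0 0 0 0 0 0;0 0 0 0 0 0;0 0 0 0 0 0;0 0 0 0 0 0;0 0 0 0 0 0;0 0 0 0 0 0' -1 60;  python3 -c "
from h import *
to([507.1,-339.3,92],1.485)"
```

```text
eef_pos: [430.1, 108.0, 20.4]
time: 32.28
eef_pos: [431.1, 108.2, 21.7]
tcp_rot: [2.313, 2.124, 0.002]
ft_force: [-2.3, -0.4, 8.1]
grip_width: 0.471
finger_force: 59.9
tcp [431.1 108.2  21.7] yaw 1.486 shift [-21.97   5.69  -3.51] t 32.27 g 0.471
turn [ 0.012 -0.     0.007]
```

```bash
python3 -m handwheel '0 0 -1 0 0 0;0 0 -1 0 0 0;0 0 -1 0 0 0;0 0 -1 0 0 0;0 0 -1 0 0 0;-0.5 0.4 -1 0 0 0;-1 0.4 -1 0 0 0;-1 0.4 -0.5 0 0 0;-1 0.4 0 0 0 0;-1 0.4 0 0 0 0' >/dev/null; python3 -m handwheel '-1 0.4 0 0 0 0;-1 0.4 0 0 0 0;-1 0.4 0 0 0 0;-1 0.4 0 0 0 0;-1 0.4 0 0 0 0;-1 0.4 0 0 0 0;-1 0.4 0 0 0 0;-1 0.4 0 0 0 0;-1 0.4 0 0 0 0;-1 0 0 0 0 0'>/dev/null;python3 -m handwheel '-1 0 0 0 0 0;-1 0 0 0 0 0;-1 0 0 0 0 0;-1 0 0 0 0 0;-1 0 0 0 0 0;-1 0 0 0 0 0;-1 0 0 0 0 0;0 0 0 0 0 0'; python3 -c "
from h import *
to([507.2,-339.3,93],1.485)"
```

```text
time: 35.78
eef_pos: [505.3, -331.6, 170.3]
tcp_rot: [2.316, 2.123, -0.0]
ft_force: [0.1, 0.3, -0.2]
grip_width: 0.472
finger_force: 60.7
tcp [ 505.3 -331.6  170.3] yaw 1.4839 shift [-0.38  0.13  3.87] t 35.77 g 0.472
turn [ 0.     0.002 -0.007]
```

```bash
python3 -m handwheel '-0.38 0.13 0.3 0 0 0;0 0 0.8 0 0 0;0 0 0.8 0 0 0;0 0 0.7 0 0 0;0 0 0.5 0 0 0;0 0 0.3 0 0 0;0 0 0.3 0 0 0;0 0 0.15 0 0 0;0 0 0 0 0 0'; python3 -m handwheel '-0.2 0 0 0 0 0;0 0 0 0 0 0'| grep -E "eef|ft";python3 -m handwheel '-0.1 0 0 0 0 0;0 0 0 0 0 0'| grep -E "eef|ft"; python3 -m handwheel '-0.05 0 0 0 0 0;0 0 0 0 0 0'| grep -E "eef|ft"
```

```text
time: 36.9
eef_pos: [507.5, -337.6, 93.5]
tcp_rot: [2.314, 2.125, 0.0]
ft_force: [-0.8, 0.0, -0.8]
grip_width: 0.473
finger_force: 60.7
eef_pos: [507.3, -342.2, 93.9]
ft_force: [-0.2, 0.4, -0.4]
eef_pos: [507.0, -343.8, 93.6]
ft_force: [0.3, -1.0, -0.8]
eef_pos: [506.9, -344.6, 93.5]
ft_force: [0.2, 0.3, -0.6]
```

```bash
python3 -m handwheel '-0.05 0 0.08 0 0 0;0 0 0 0 0 0'| grep -E "eef|ft"; for i in 1 ; do python3 -m handwheel '-0.07 0 0 0 0 0;0 0 0 0 0 0'| grep -E "eef|ft";python3 -m handwheel '-0.05 0 0 0 0 0;0 0 0 0 0 0'| grep -E "eef|ft"; python3 -m handwheel '-0.05 0 0 0 0 0;0 0 0 0 0 0'| grep -E "eef|ft"; done
```

```text
eef_pos: [506.8, -345.6, 91.8]
ft_force: [0.7, -0.6, -0.3]
eef_pos: [506.6, -347.1, 91.9]
ft_force: [-0.0, -0.4, -1.6]
eef_pos: [506.6, -348.1, 91.9]
ft_force: [-0.6, -0.0, -1.0]
eef_pos: [506.5, -349.0, 91.9]
ft_force: [-0.3, -0.6, -1.4]
```

```bash
python3 -m handwheel '-0.05 0 0 0 0 0;0 0 0 0 0 0'| grep -E "eef|ft";python3 -m handwheel '-0.05 0 0 0 0 0;0 0 0 0 0 0'| grep -E "eef|ft"; python3 -m handwheel '-0.05 0 0 0 0 0;0 0 0 0 0 0'| grep -E "eef|ft"
```

```text
eef_pos: [506.4, -349.6, 91.9]
ft_force: [0.1, 2.0, -0.5]
eef_pos: [506.3, -349.7, 91.9]
ft_force: [1.4, 5.0, 2.1]
eef_pos: [506.3, -349.8, 91.9]
ft_force: [-0.2, 7.3, 2.6]
```

```bash
python3 -m handwheel '0.1 0 0 0 0 0;0 0 0 0 0 0;0 0 0 0 0 0' 0.7 >/dev/null; python3 -m handwheel '0 0 -1 0 0 0;0 0 -1 0 0 0;0 0 -1 0 0 0;0 0 -1 0 0 0;0.5 0 -1 0 0 0;1 0 -1 0 0 0;0 0 0 0 0 0' 1 | grep eef
python3 - <<'E'
from h import *
s,im=snap('wrist','w7')
hsv=cv2.cvtColor(im,cv2.COLOR_BGR2HSV);m=cv2.inRange(hsv,(60,90,60),(95,255,255))
n,l,st,ce=cv2.connectedComponentsWithStats(m)
for i in range(1,n):
    if st[i,4]>40: print(ce[i].round(1),st[i],onz("wrist",ce[i],148,s).round(1))
E
python3 -m handwheel '1 -0.2 -0.1 0 0 0;1 -0.2 -0.1 0 0 0;1 -0.2 -0.1 0 0 0;1 -0.2 -0.1 0 0 0;1 -0.2 -0.1 0 0 0;1 -0.2 -0.1 0 0 0;1 -0.2 -0.1 0 0 0;1 -0.2 -0.1 0 0 0;1 -0.2 -0.1 0 0 0;1 -0.2 -0.1 0 0 0'>/dev/null; python3 -m handwheel '1 -0.2 0 0 0 0;1 -0.2 0 0 0 0;1 -0.2 0 0 0 0;1 -0.2 0 0 0 0;1 -0.2 0 0 0 0;1 -0.2 0 0 0 0;1 -0.2 0 0 0 0;1 -0.2 0 0 0 0;1 -0.2 0 0 0 0;1 -0.2 0 0 0 0'>/dev/null;python3 -m handwheel '1 -0.2 0 0 0 0;1 -0.2 0 0 0 0;1 -0.2 0 0 0 0;1 -0.2 0 0 0 0;1 -0.2 0 0 0 0;1 -0.2 0 0 0 0;1 -0.2 0 0 0 0;1 0 0 0 0 0;1 0 0 0 0 0;0 0 0 0 0 0'
python3 - <<'E'
from h import *
s,im=snap('wrist','w8'); print(list(s['eef_pos']),list(s['tcp_rot']))
cv2.imwrite("pics/w8.png",cv2.resize(im[0:240,120:400],(700,600),interpolation=cv2.INTER_CUBIC))
E
```

```text
eef_pos: [510.0, -319.1, 214.1]
[251.  242.6] [236 228  31  30 739] [[ 506.3 -347.4  148. ]]
[251.1 284.4] [237 271  29  27 602] [[ 502.9 -388.3  148. ]]
[251.1 318.7] [238 308  27  23 483] [[ 499.4 -428.7  148. ]]
time: 44.45
eef_pos: [450.3, 268.4, 231.7]
tcp_rot: [-2.312, -2.127, 0.0]
ft_force: [-0.2, 0.0, -0.2]
grip_width: 1.0
finger_force: 0.0
[np.float64(450.323648325936), np.float64(268.39746753868627), np.float64(231.69540194045905)] [np.float64(-2.311610186854343), np.float64(-2.1271562600628213), np.float64(0.0002030116328441791)]
```

View pics/w8.png

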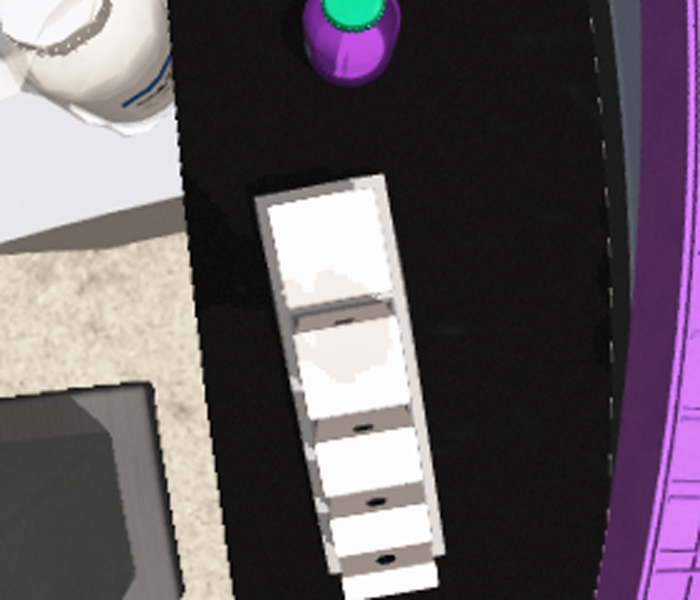

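Run:
```python
from h import *
s=dict(eef_pos=np.array([450.3236,268.3975,231.6954]),tcp_rot=np.array([-2.31161,-2.12716,.0002]))
Q={12:[(342,577),(436,563),(440,585),(347,600)],18:[(331,518),(428,504),(433,541),(336,557)],24:[(316,445),(415,428),(423,482),(323,497)],36:[(295,333),(398,318),(411,405),(308,420)],42:[(269,207),(372,190),(390,295),(287,309)]}
C=[]
for k,q in Q.items():
    p=onz("wrist",np.array(q)/2.5+[120,0],80,s)[:,:2]; c=p.mean(0);C.append(c)
    w=(p[1]+p[2]-p[0]-p[3])/2; t=(p[0]+p[1]-p[2]-p[3])/2
    print(k,c.round(1),"w",np.linalg.norm(w).round(1),"t",np.linalg.norm(t).round(1),"ang",np.arctan2(w[1],w[0]).round(3),np.arctan2(-t[0],t[1]).round(3))
v=C[4]-C[0];print("axis",np.arctan2(-v[0],v[1]),np.linalg.norm(v))
to([*C[0],45],np.pi/2)
```

```text
12 [471.3 205.3] w 41.9 t 11.4 ang 0.08 0.125
18 [468.7 230. ] w 42.2 t 17.8 ang 0.079 0.061
24 [465.2 260.4] w 42.0 t 23.3 ang 0.084 0.066
36 [461.5 300.3] w 41.9 t 36.1 ang 0.067 0.068
42 [456.1 348.9] w 40.9 t 41.9 ang 0.068 0.086
axis 0.10593786390195954 144.39178115246767
tcp [450.3 267.6 231.7] yaw 1.4872 shift [-3.01  1.31  9.34] t 44.5 g 0.998
turn [-0.002  0.003 -0.557]
```

```bash
python3 -m handwheel '-1 0.5 0.5 0 0 -0.6;-1 0.6 1 0 0 -0.55;-1 0.4 1 0 0 0;0 0 1 0 0 0;0 0 1 0 0 0;0 0 0.5 0 0 0;0 0 0 0 0 0'
python3 - <<'E'
from h import *
s,im=snap('wrist','w9'); print(list(s['eef_pos']),list(s['tcp_rot']))
cv2.imwrite("pics/w9v.png",cv2.resize(im[60:360,150:390],(640,800))[:600] if 0 else cv2.resize(im[40:340,130:370],(480,600),interpolation=cv2.INTER_CUBIC))
to([471,206,40],1.66)
E
```

```text
time: 45.38
eef_pos: [480.3, 206.7, 131.5]
tcp_rot: [-2.122, -2.316, 0.002]
ft_force: [0.8, -0.3, 0.2]
grip_width: 1.001
finger_force: 0.0
[np.float64(480.2890942261649), np.float64(206.67267728392127), np.float64(131.4852592985177)] [np.float64(-2.1221355942280873), np.float64(-2.3155262875989164), np.float64(0.0019003611660219715)]
tcp [480.8 206.9 132.1] yaw 1.6581 shift [-0.   -0.49  4.61] t 45.42 g 0.999
turn [ 0.     0.001 -0.013]
```

View pics/w9v.png

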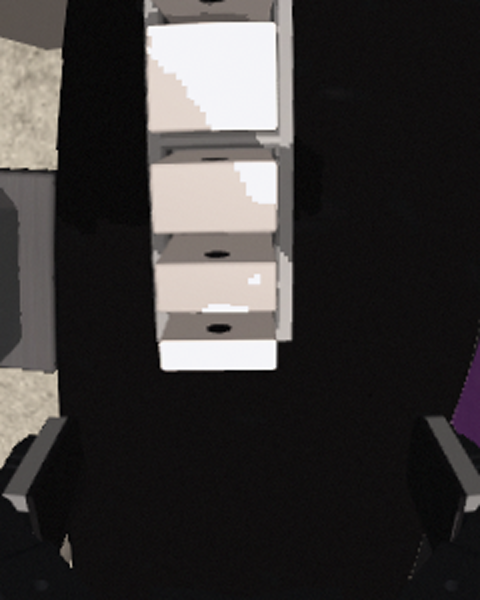

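```bash
cat > st.py <<'E'
from h import *
s=dict(eef_pos=np.array([480.289,206.673,131.485]),tcp_rot=np.array([-2.1221356,-2.3155263,.00190036]))
Q={12:[(160,340),(277.5,341),(276,370),(163,370)],18:[(156,263),(276,262),(276.5,312),(158,313)],24:[(151,164),(277,162),(276.5,232),(154,235)],36:[(147,28),(278,22),(276,130),(148,132)]}
C=[]
for k,q in Q.items():
    p=onz("wrist",np.array(q)/2+[130,40],80,s)[:,:2]; c=p.mean(0);C.append(c)
    w=(p[1]+p[2]-p[0]-p[3])/2; t=(p[0]+p[1]-p[2]-p[3])/2
    print(k,c.round(1),"w",np.linalg.norm(w).round(1),"t",np.linalg.norm(t).round(1),"ang",np.arctan2(w[1],w[0]).round(3))
v=C[3]-C[0];print("axis",np.arctan2(-v[0],v[1]),np.linalg.norm(v))
to([*C[0],40],np.pi/2+.09)
E
python3 st.py
```

```text
12 [471.  205.1] w 41.3 t 11.5 ang 0.085
18 [468.3 230.2] w 41.1 t 17.9 ang 0.095
24 [465.3 260.9] w 41.3 t 23.7 ang 0.101
36 [461.3 300.8] w 42.0 t 35.2 ang 0.104
axis 0.10066223159720629 96.19048586111934
tcp [480.8 206.9 132.1] yaw 1.6581 shift [-0.05 -0.5   4.61] t 45.42 g 0.999
turn [ 0.     0.001 -0.018]
```

```bash
python3 -m handwheel '-0.05 -0.5 0.6 0 0 -0.067;0 0 1 0 0 0;0 0 1 0 0 0;0 0 1 0 0 0;0 0 0.7 0 0 0;0 0 0.3 0 0 0;0 0 0 0 0 0'; python3 -c "
from h import *
to([471,205.2,40],1.668)"
```

```text
time: 46.3
eef_pos: [471.0, 205.3, 40.0]
tcp_rot: [2.11, 2.327, 0.0]
ft_force: [-0.0, -0.0, 0.7]
grip_width: 1.002
finger_force: 0.0
tcp [471.  205.3  40. ] yaw 1.6684 shift [-0.  0.  0.] t 46.3 g 1.002
turn [0.001 0.    0.003]
```

```bash
python3 -m handwheel '0 0 0 0 0 0;0 0 0 0 0 0;0 0 0 0 0 0;0 0 0 0 0 0;0 0 0 0 0 0;0 0 0 0 0 0' -1 60;python3 -m handwheel '0 0 -0.2 0 0 0;0 0 -0.2 0 0 0;0 0 -0.2 0 0 0;0 0 -0.2 0 0 0'
```

```text
time: 47.05
eef_pos: [471.2, 205.3, 40.5]
tcp_rot: [2.11, 2.327, 0.001]
ft_force: [-0.6, -1.0, 6.3]
grip_width: 0.48
finger_force: 60.0
time: 47.55
eef_pos: [470.8, 205.2, 56.1]
tcp_rot: [-2.11, -2.327, 0.0]
ft_force: [-0.3, 0.7, -1.2]
grip_width: 0.48
finger_force: 60.4
```

```bash
python3 -m handwheel '0 0 -0.3 0 0 0;0 0 -0.5 0 0 0;0 0 -1 0 0 0;0 0 -1 0 0 0;0 0 -1 0 0 0;0 0 -1 0 0 0.6;0 0 -1 0 0 0.62;-1 0.4 -0.7 0 0 0;-1 0.4 0 0 0 0;-1 0.4 0 0 0 0'|grep -E "force|width" ; python3 -m handwheel '-1 0.4 0 0 0 0;-1 0.4 0 0 0 0;-1 0.4 0 0 0 0;-1 0.4 0 0 0 0;-1 0.4 0 0 0 0;-1 0.4 0 0 0 0;-1 0 0 0 0 0;-1 0 0 0 0 0;-1 0 0 0 0 0;-1 0 0 0 0 0'>/dev/null;python3 -m handwheel '-1 0 0 0 0 0;-1 0 0 0 0 0;-1 0 0 0 0 0;-1 0 0 0 0 0;-1 0 0 0 0 0;-1 0 0 0 0 0;-1 0 0 0 0 0;-1 0 0 0 0 0;-1 0 0 0 0 0;-1 0 0 0 0 0'>/dev/null; python3 -m handwheel '-1 0 0 0 0 0;0 0 0 0 0 0'
python3 - <<'E'
from h import *
to([509.4,-313.8,108],1.485)
s,im=snap('wrist','w10'); print(list(s['eef_pos']),list(s['tcp_rot']))
E
```

```text
ft_force: [-0.2, 0.1, -0.2]
grip_width: 0.485
finger_force: 60.4
time: 51.55
eef_pos: [501.4, -280.9, 185.8]
tcp_rot: [2.316, 2.122, -0.0]
ft_force: [0.7, 0.9, 0.3]
grip_width: 0.479
finger_force: 60.4
tcp [ 501.4 -280.9  185.8] yaw 1.4834 shift [-1.6   0.54  3.89] t 51.55 g 0.479
turn [ 0.     0.001 -0.011]
[np.float64(501.3874477766898), np.float64(-280.8904272001758), np.float64(185.76254519205975)] [np.float64(2.316280011685808), np.float64(2.122154088486869), np.float64(-0.00023091582268648216)]
```

```bash
python3 -m handwheel '-0.8 0.27 0 0 0 0;-0.8 0.27 0.3 0 0 0;0 0 0.8 0 0 0;0 0 0.8 0 0 0;0 0 0.7 0 0 0;0 0 0.5 0 0 0;0 0 0.4 0 0 0;0 0 0.3 0 0 0;0 0 0 0 0 0'; python3 -c "
from h import *
to([509.4,-313.8,106.5],1.485)"
```

```text
time: 52.72
eef_pos: [509.5, -311.8, 109.6]
tcp_rot: [-2.314, -2.124, 0.0]
ft_force: [1.1, -1.5, -0.5]
grip_width: 0.48
finger_force: 60.5
tcp [ 509.5 -311.8  109.6] yaw 1.4855 shift [-0.1   0.    0.16] t 52.73 g 0.48
turn [-0.002 -0.002  0.003]
```

```bash
python3 -m handwheel '-0.1 0 0.1 0 0 0;-0.1 0 0.03 0 0 0;-0.1 0 0 0 0 0;0 0 0 0 0 0'|grep -E "eef|ft"; python3 -m handwheel '-0.05 0 0 0 0 0;0 0 0 0 0 0'| grep -E "eef|ft"; python3 -m handwheel '-0.05 0 0 0 0 0;0 0 0 0 0 0'| grep -E "eef|ft"; python3 -m handwheel '-0.05 0 0 0 0 0;0 0 0 0 0 0'| grep -E "eef|ft"
```

```text
eef_pos: [509.1, -318.2, 107.4]
ft_force: [-0.2, -0.3, 0.1]
eef_pos: [509.0, -319.0, 107.3]
ft_force: [0.0, 0.4, -1.0]
eef_pos: [508.9, -320.0, 107.3]
ft_force: [0.5, 0.8, -0.9]
eef_pos: [508.8, -321.0, 107.3]
ft_force: [0.5, -0.7, -0.3]
```

```bash
python3 -m handwheel '-0.05 0 0 0 0 0;0 0 0 0 0 0'| grep -E "eef|ft"; python3 -m handwheel '-0.05 0 0 0 0 0;0 0 0 0 0 0'| grep -E "eef|ft"; python3 -m handwheel '-0.04 0 0 0 0 0;0 0 0 0 0 0'| grep -E "eef|ft"
```

```text
eef_pos: [508.8, -322.0, 107.3]
ft_force: [-0.2, -1.0, -0.4]
eef_pos: [508.7, -323.0, 107.3]
ft_force: [0.8, 0.3, 0.2]
eef_pos: [508.6, -323.3, 107.3]
ft_force: [0.3, 1.6, 1.0]
```

```bash
python3 -m handwheel '0.03 0 0.05 0 0 0;0 0 0 0 0 0'| grep -E "eef|ft"; python3 -m handwheel '0 0 0 0 0 0;0 0 0 0 0 0;0 0 0 0 0 0;0 0 -0.5 0 0 0;0 0 -1 0 0 0;0 0 -1 0 0 0;0.5 0 -1 0 0 0;1 0 -1 0 0 0;1 0 -1 0 0 0;0 0 0 0 0 0' 0.8
python3 - <<'E'
from h import *
s,im=snap('wrist','w11'); print(list(s['eef_pos']),list(s['tcp_rot']))
g=cv2.cvtColor(im,cv2.COLOR_BGR2GRAY)
q=proj('wrist',[[509,-323,146],[510,-308,122],[510.5,-296,122],[511,-294,92],[514.8,-253.3,118],[510,-308,70]],s);print(q.round(1))
u=int(q[0,0]);
print([(v,int(g[v,u-8:u+8].mean())) for v in range(int(q[4,1])-10,int(q[0,1])+15,1)])
to([469.5,230,40],1.668)
E
```

```text
eef_pos: [508.7, -323.3, 106.6]
ft_force: [-1.0, 0.6, 2.0]
time: 56.22
eef_pos: [514.1, -271.9, 218.9]
tcp_rot: [2.309, 2.125, 0.001]
ft_force: [-0.1, -1.2, -0.7]
grip_width: 0.901
finger_force: 0.0
[np.float64(514.0665985020148), np.float64(-271.8554858863863), np.float64(218.85660378563645)] [np.float64(2.308841850838385), np.float64(2.1247978961774137), np.float64(0.0014238111010889721)]
[[251.6 262.5]
 [251.3 234.3]
 [250.7 222.1]
 [251.1 207.7]
 [251.4 173.9]
 [251.3 212.5]]
[(163, 66), (164, 69), (165, 70), (166, 114), (167, 102), (168, 128), (169, 159), (170, 203), (171, 207), (172, 207), (173, 202), (174, 202), (175, 204), (176, 202), (177, 208), (178, 210), (179, 129), (180, 120), (181, 125), (182, 152), (183, 216), (184, 242), (185, 243), (186, 243), (187, 243), (188, 243), (189, 243), (190, 243), (191, 236), (192, 182), (193, 79), (194, 21), (195, 10), (196, 9), (197, 8), (198, 9), (199, 8), (200, 7), (201, 8), (202, 8), (203, 7), (204, 8), (205, 7), (206, 9), (207, 16), (208, 16), (209, 12), (210, 22), (211, 27), (212, 34), (213, 19), (214, 13), (215, 17), (216, 17), (217, 18), (218, 17), (219, 18), (220, 18), (221, 18), (222, 18), (223, 118), (224, 117), (225, 117), (226, 117), (227, 117), (228, 117), (229, 117), (230, 117), (231, 118), (232, 117), (233, 118), (234, 117), (235, 117), (236, 117), (237, 117), (238, 117), (239, 118), (240, 117), (241, 118), (242, 118), (243, 118), (244, 118), (245, 118), (246, 118), (247, 105), (248, 72), (249, 54), (250, 49), (251, 59), (252, 93), (253, 115), (254, 118), (255, 119), (256, 141), (257, 235), (258, 243), (259, 243), (260, 243), (261, 243), (262, 243), (263, 243), (264, 243), (265, 243), (266, 243), (267, 243), (268, 229), (269, 191), (270, 192), (271, 192), (272, 191), (273, 180), (274, 114), (275, 57), (276, 47)]
tcp [ 513.5 -272.5  217.5] yaw 1.4873 shift [24.86 -4.3   8.83] t 56.27 g 0.897
turn [ 0.011  0.01  -1.205]
```

```bash
python3 -m handwheel '1 -0.2 0 0 0 0;1 -0.2 0 0 0 0;1 -0.2 0 0 0 0;1 -0.2 0 0 0 0;1 -0.2 0 0 0 0;1 -0.2 0 0 0 0;1 -0.2 0 0 0 0;1 -0.2 0 0 0 0;1 -0.2 0 0 0 0;1 -0.2 0 0 0 0' 1 >/dev/null; python3 -m handwheel '1 -0.2 0 0 0 0;1 -0.2 0 0 0 0;1 -0.2 0 0 0 0;1 -0.2 0 0 0 0;1 -0.2 0 0 0 0;1 -0.2 0 0 0 0;1 -0.2 0 0 0 0;1 -0.2 0 0 0 0;1 -0.2 0 0 0 0;1 -0.2 0 0 0 0'>/dev/null;python3 -m handwheel '1 -0.2 0.5 0 0 0;1 -0.1 1 0 0 -0.4;1 0 1 0 0 -0.4;1 0 1 0 0 -0.4;0 0 0.5 0 0 0;0 0 0 0 0 0'
cat > find.py <<'E'
from h import *
s,im=snap('wrist','f%d'%int(bot.state()['time']*100))
to([468.1,232.7,40],1.668)
# predicted top-face corners of every spacer still in the stand vs bright edges
hs=cv2.cvtColor(im,cv2.COLOR_BGR2HSV); g=hs[:,:,2]
y0=np.array([468.3,230.2]); a=0.098
ux=np.array([np.cos(a),np.sin(a)]);uy=np.array([-np.sin(a),np.cos(a)])
m=((g>190)).astype(np.uint8)
n,l,st,ce=cv2.connectedComponentsWithStats(m)
for i in range(1,n):
    if st[i,4]>300 and 100<ce[i][0]<400:
        c=max(cv2.findContours((l==i).astype(np.uint8),0,1)[0],key=len)[:,0].astype(np.float32)
        p=onz('wrist',c,80,s)[:,:2].astype(np.float32); r=cv2.minAreaRect(p)
        print(ce[i].round(0),st[i][4],"rect c",np.round(r[0],1),"size",np.round(r[1],1),"ang",round(np.radians(r[2]),3))
E
python3 find.py
```

```text
time: 59.52
eef_pos: [463.9, 212.3, 135.7]
tcp_rot: [-2.114, -2.323, 0.003]
ft_force: [0.3, -0.4, 0.4]
grip_width: 0.997
finger_force: 0.0
tcp [464.5 212.1 136.4] yaw 1.6646 shift [1.01 0.27 4.82] t 59.58 g 1.002
turn [-0.002  0.002 -0.023]
[108.  20.] 4621 rect c [340.  352.7] size [128.8  56.7] ang 0.303
[260.  23.] 3046 rect c [456.6 346.4] size [41.7 34.3] ang 0.098
[126.  92.] 2018 rect c [365.1 293.8] size [44.8 89.4] ang 1.178
[261.  89.] 3362 rect c [460.9 301.2] size [41.9 36.1] ang 0.089
[262. 167.] 3633 rect c [467.3 242.7] size [43.1 60.9] ang 0.098
[104. 278.] 492 rect c [336.9 134.2] size [58.6 24.9] ang 0.851
```

```bash
python3 -m handwheel '0.6 0.15 0.3 0 0 -0.02;0.41 0.12 0.5 0 0 0;0 0 1 0 0 0;0 0 1 0 0 0;0 0 1 0 0 0;0 0 0.7 0 0 0;0 0 0.3 0 0 0;0 0 0 0 0 0'; python3 -c "
from h import *
to([468.1,232.7,40],1.668)"
```

```text
time: 60.58
eef_pos: [468.0, 233.1, 40.1]
tcp_rot: [-2.11, -2.327, 0.001]
ft_force: [0.4, 0.3, 0.2]
grip_width: 1.001
finger_force: 0.0
tcp [468.  233.1  40.1] yaw 1.6683 shift [-0.02  0.    0.01] t 60.58 g 1.001
turn [-0.003  0.     0.002]
```

```bash
python3 -m handwheel '0 0 0 0 0 0;0 0 0 0 0 0;0 0 0 0 0 0;0 0 0 0 0 0;0 0 0 0 0 0;0 0 0 0 0 0' -1 60;python3 -m handwheel '0 0 -0.2 0 0 0;0 0 -0.2 0 0 0;0 0 -0.2 0 0 0;0 0 -0.2 0 0 0'
```

```text
time: 61.32
eef_pos: [468.4, 233.1, 41.0]
tcp_rot: [2.11, 2.327, 0.001]
ft_force: [-2.1, 0.3, 5.8]
grip_width: 0.483
finger_force: 60.4
time: 61.82
eef_pos: [468.0, 233.0, 56.5]
tcp_rot: [-2.11, -2.327, 0.0]
ft_force: [0.1, -0.4, -0.5]
grip_width: 0.484
finger_force: 60.5
```

```bash
python3 -m handwheel '0 0 -0.3 0 0 0;0 0 -0.5 0 0 0;0 0 -1 0 0 0;0 0 -1 0 0 0;0 0 -1 0 0 0;0 0 -1 0 0 0.6;0 0 -1 0 0 0.62;-1 0.4 -0.9 0 0 0;-1 0.4 0 0 0 0;-1 0.4 0 0 0 0'|grep -E "force|width" ; python3 -m handwheel '-1 0.4 0 0 0 0;-1 0.4 0 0 0 0;-1 0.4 0 0 0 0;-1 0.4 0 0 0 0;-1 0.4 0 0 0 0;-1 0.4 0 0 0 0;-1 0.4 0 0 0 0;-1 0.3 0 0 0 0;-1 0 0 0 0 0;-1 0 0 0 0 0'>/dev/null;python3 -m handwheel '-1 0 0 0 0 0;-1 0 0 0 0 0;-1 0 0 0 0 0;-1 0 0 0 0 0;-1 0 0 0 0 0;-1 0 0 0 0 0;-1 0 0 0 0 0;-1 0 0 0 0 0;-1 0 0 0 0 0;-1 0 0 0 0 0'>/dev/null; python3 -m handwheel '-1 0 0 0 0 0;-1 0 0 0 0 0;-1 0 0 0 0 0;0 0 0 0 0 0'
python3 - <<'E'
from h import *
to([510.3,-303.8,115],1.485)
s,im=snap('wrist','w12'); print(list(s['eef_pos']),list(s['tcp_rot']))
E
```

```text
ft_force: [0.1, 0.3, -0.0]
grip_width: 0.484
finger_force: 60.5
time: 66.08
eef_pos: [509.1, -294.1, 190.1]
tcp_rot: [2.316, 2.122, -0.0]
ft_force: [-0.2, 0.0, -1.2]
grip_width: 0.483
finger_force: 60.5
tcp [ 509.1 -294.1  190.1] yaw 1.4834 shift [-0.48  0.1   3.76] t 66.08 g 0.483
turn [-0.     0.001 -0.01 ]
[np.float64(509.1443890663967), np.float64(-294.11758857814004), np.float64(190.1305199371543)] [np.float64(2.316249468534116), np.float64(2.12225251101409), np.float64(-0.0001884627539869688)]
```

```bash
python3 -m handwheel '-0.46 0.1 0 0 0 0.01;0 0 0 0 0 0'|grep eef; python3 -m handwheel '0 0 0.4 0 0 0;0 0 0.4 0 0 0;0 0 0.4 0 0 0;0 0 0.4 0 0 0;0 0 0 0 0 0'|grep -E "eef|ft"; python3 -m handwheel '0 0 0.4 0 0 0;0 0 0.4 0 0 0;0 0 0.4 0 0 0;0 0 0 0 0 0'|grep -E "eef|ft"
```

```text
eef_pos: [510.8, -302.0, 190.4]
eef_pos: [510.1, -301.3, 157.3]
ft_force: [-0.6, -1.1, -1.2]
eef_pos: [510.1, -301.4, 133.3]
ft_force: [0.4, -0.8, -0.7]
```

```bash
python3 -m handwheel '-0.12 0 0 0 0 0;0 0 0 0 0 0'|grep -E "eef|ft"; python3 -m handwheel '0 0 0.3 0 0 0;0 0 0.3 0 0 0;0 0 0 0 0 0'|grep -E "eef|ft"; python3 -m handwheel '0 0 0.3 0 0 0;0 0 0.2 0 0 0;0 0 0 0 0 0'|grep -E "eef|ft"
```

```text
eef_pos: [510.6, -304.6, 134.7]
ft_force: [0.2, 0.0, 0.4]
eef_pos: [509.9, -303.8, 121.4]
ft_force: [0.3, 0.2, -0.4]
eef_pos: [510.1, -303.9, 111.8]
ft_force: [-0.4, 0.2, -1.1]
```

```bash
python3 -m handwheel '0 0 0.1 0 0 0;0 0 0.1 0 0 0;0 0 0 0 0 0'|grep -E "eef|ft"; python3 -m handwheel '-0.05 0 0.03 0 0 0;0 0 0 0 0 0'|grep -E "eef|ft"; python3 -m handwheel '-0.05 0 0 0 0 0;0 0 0 0 0 0'|grep -E "eef|ft"
```

```text
eef_pos: [510.3, -304.1, 108.2]
ft_force: [-0.1, -0.4, -0.8]
eef_pos: [510.3, -305.3, 107.8]
ft_force: [-0.3, 0.7, -0.7]
eef_pos: [510.2, -305.6, 107.8]
ft_force: [0.6, 3.0, 1.8]
```

```bash
python3 -m handwheel '0.04 0 0.05 0 0 0;0 0 0 0 0 0'| grep -E "eef|ft"; python3 -m handwheel '0 0 0 0 0 0;0 0 0 0 0 0;0 0 0 0 0 0;0 0 -0.5 0 0 0;0 0 -1 0 0 0;0 0 -1 0 0 0;0.5 0 -1 0 0 0;1 0 -1 0 0 0;0 0 -0.5 0 0 0;0 0 0 0 0 0' 0.8
python3 - <<'E'
from h import *
s,im=snap('wrist','w13'); print(list(s['eef_pos']),list(s['tcp_rot']))
g=cv2.cvtColor(im,cv2.COLOR_BGR2GRAY)
q=proj('wrist',[[509,-323,146],[510,-308,146],[514.8,-253.3,118]],s);print(q.round(1))
u=int(q[0,0]);print([int(g[v,u-8:u+8].mean()) for v in range(int(q[1,1])-14,int(q[0,1])+15,1)],int(q[1,1])-14)
E
```

```text
eef_pos: [510.3, -305.5, 107.0]
ft_force: [0.3, 2.8, 2.5]
time: 70.88
eef_pos: [513.4, -275.6, 207.8]
tcp_rot: [2.313, 2.122, 0.0]
ft_force: [-0.3, -0.2, -1.0]
grip_width: 0.901
finger_force: 0.0
[np.float64(513.3550382602532), np.float64(-275.5808520187134), np.float64(207.77828560189533)] [np.float64(2.313317982923312), np.float64(2.1223192683503687), np.float64(6.736252456140422e-05)]
[[252.4 265.7]
 [252.  249.7]
 [252.  172.9]]
[79, 114, 118, 118, 146, 224, 243, 243, 243, 243, 243, 243, 243, 243, 243, 243, 243, 243, 243, 243, 243, 243, 243, 243, 202, 236, 243, 243, 243, 243, 243, 243, 243, 243, 243, 243, 238, 207, 193, 192, 192, 190, 162, 88, 49] 235
```

Run:
```python
from h import *
s=dict(eef_pos=np.array([457.32,30.14,251.32]),tcp_rot=np.array([-2.21826,-2.22434,.00018]))
im=cv2.imread("pics/w2.png"); 
p=onz("wrist",[(261,252),(316,249),(261,262),(316,259)],70,s);print(p.round(1))
g=cv2.cvtColor(im,cv2.COLOR_BGR2GRAY)[225:270,256:322]
print(g[::3,::5])
print(p.mean(0)); to([*p.mean(0)[:2],160],0)
```

```text
[[467.8 -72.4  70. ]
 [537.5 -69.1  70. ]
 [468.  -87.2  70. ]
 [538.9 -84.   70. ]]
[[ 10  12  13  14  15  15  19  17  13  19  19  20  18  20]
 [ 15  13  13  11  91  88  87  91  70  11  18  19  18  20]
 [ 13  15  13  14  93  87  89  91  81  16  19  19  20  20]
 [ 14  15  15  13 101  88 112  86  98  19  19  20  20  21]
 [ 18  21  18  15 186 211 230 233 241  18  20  19  20  19]
 [ 18  19  18  13 157 157 162 156 163  19  19  17  18  19]
 [ 20  18  20  13 158 156 162 144 163  20  20  19  17  21]
 [ 19  19  20  20 154 103 111 121 150  20  21  21  16  19]
 [ 19  28  50  55  70  62  63  64  64  65  65  66  19  17]
 [ 19  60  66  65  67  68  68  68  69  68  68  70  24  20]
 [ 18  61  70  68  69  71  75  78  86  99 107 117  58  19]
 [ 17  92 150 154 161 162 168 173 180 188 197 207 157  17]
 [ 20 136 213 215 212 206 203 198 192 185 177 171  22  20]
 [ 20  19 100  65  63  37  32  19  21  20  19  20  19  20]
 [ 19  19  20  20  19  18  19  21  19  21  19  20  20  18]]
[503.07120475 -78.15145875  70.        ]
tcp [ 512.9 -275.6  206.8] yaw 1.4842 shift [ 9.79 -1.35  2.34] t 70.92 g 0.901
turn [4.000e-03 2.000e-03 9.895e+00]
```

```bash
python3 -m handwheel '1 -0.1 0 0 0 0;1 -0.1 0 0 0 0;1 -0.1 0 0 0 0;1 -0.2 0 0 0 0;1 -0.2 0 0 0 0;1 -0.2 0 0 0 0;1 -0.2 0 0 0 0;1 -0.2 0 0 0 0;1 0 0 0 0 0;0.3 0 0 0 0 0'>/dev/null; python3 -m handwheel '0 0 0 0 0 0.96;0 0 0 0 0 0.96;0 0 0 0 0 0.96;0 0 0 0 0 0.96;0 0 0 0 0 0.96;0 0 0 0 0 0.96;0 0 0 0 0 0.96;0 0 0 0 0 0.96;0 0 0 0 0 0.96;0 0 0 0 0 0.96' 0;python3 -m handwheel '0 0 0 0 0 0;0 0 0 0 0 0'
cat > key.py <<'E'
from h import *
s,im=snap('wrist','k%d'%int(bot.state()['time']*100))
to([504,-88,160],0.047)
hs=cv2.cvtColor(im,cv2.COLOR_BGR2HSV);g=hs[:,:,2]
q=proj('wrist',[[504,-86,70],[541,-84,70],[467,-88,70],[504,-86,35]],s);print(q.round(0))
m=(g>45).astype(np.uint8)
x,y=np.clip(q[0].astype(int),60,450); sub=m[max(0,y-80):y+80,x-80:x+80]
n,l,st,ce=cv2.connectedComponentsWithStats(sub)
for i in range(1,n):
    if st[i,4]>150: print(ce[i].round(1)+[x-80,max(0,y-80)],st[i]+np.array([x-80,max(0,y-80),0,0,0]))
# outline of top face: print coarse map
print(g[max(0,y-60):y+60:4,x-64:x+64:6])
E
python3 key.py
```

```text
time: 73.42
eef_pos: [503.2, -88.2, 206.7]
tcp_rot: [3.141, 0.061, -0.0]
ft_force: [0.1, 0.7, 0.6]
grip_width: 0.498
finger_force: 0.0
time: 73.68
eef_pos: [503.1, -88.1, 206.7]
tcp_rot: [3.141, 0.073, -0.0]
ft_force: [-0.5, -0.1, -0.4]
grip_width: 0.496
finger_force: 0.0
tcp [503.1 -88.  206.7] yaw 0.046 shift [0.04 0.   2.33] t 73.72 g 0.502
turn [ 0.001  0.    -0.007]
[[252. 181.]
 [252. 144.]
 [252. 216.]
 [252. 172.]]
[203.2 175.4] [ 192  100   20  160 2126]
[251.1 174.1] [ 236  141   32   74 1537]
[309.2 250.7] [297 239  34  21 282]
[250.8 255.6] [214 251  79   9 611]
[[ 13  14 217 219  15  15  15  14  12  14  15  15  15  15  14  13  14  16
   15  14  16  15]
 [ 14  15 218 217  14  13  14  14  16  16  13  15  15  15  14  13  18  15
   17  16  13  15]
 [ 14  17 213 218  14  15  16  14  15  16  14  13  16  15  12  14  11  15
   15  13  15  14]
 [ 17  14 216 216  14  15  13  14  14  16  16  13  15  16  14  13  15  14
   10  14  15  14]
 [ 15  14 214 220  16  12  14  18  13  15  13  16  11  14  13  14  14  14
   17  15  17  16]
 [ 13  14 211 224  15  14  14  15  12  16  14  20  15 
[... 1571 characters left out ...]
7  90  16  14  15  13  15  15
   15  15  13  15]
 [  9   9 195 226  11   9   7  10  11  11  82  85  14  15  14  14  14  13
   15  16  15  17]
 [ 10  10 191 224  10   8  11  11  11  10  15  16  13  12  15  16  15  10
   15  13  16  14]
 [ 10   9 187 224   9  11  10   9  10  11  15  14  13  16  14  17  15  15
   14  17  16  13]
 [  9   8 184 223  11  10  16  15  17  11  18  16  16  16  16  15  14  14
   15  18  15  15]
 [ 10  11 180 222   8  14  17  15  14  15  15  14  17  15  16  15  16  16
   15  17  14  14]
 [ 11  10 177 225  10  14  16  17  15  14  16  14  18  16  15  16  15  12
   16  17  13  14]
 [ 11   7 174 226  11  13  17  15  13  14  14  13  19  14  16  16  13  14
   13  17  16  15]]
```

```bash
ls pics/k*
python3 - <<'E'
from h import *
import glob
s=bot.state(); im=cv2.imread(sorted(glob.glob("pics/k*.png"))[-1]); g=im.max(2)
print(g[138:220:2,250].tolist())
def edges(v):
    r=g[v-1:v+2].mean(0); on=np.where(r[240:265]>50)[0]+240; return on[0],on[-1]
for v in (148,150,195,200,205):
    a,b=edges(v); p=onz('wrist',[(a-.0,v),(b+1.,v)],70,s); print(v,a,b,p[:,:2].round(1).tolist())
p=onz('wrist',[(251,142.5),(251,207.5),(251,215)],70,s);print(p.round(1))
a=np.where(g[185]>50)[0]; print(a[(a>225)&(a<280)][[0,-1]], onz('wrist',[(236,185),(268,185)],35,s).round(1))
E
```

```text
pics/k7367.png
[14, 20, 58, 92, 141, 152, 162, 162, 162, 161, 160, 161, 161, 159, 159, 159, 157, 160, 159, 158, 159, 158, 157, 157, 158, 156, 156, 156, 156, 155, 152, 155, 154, 154, 105, 96, 98, 96, 72, 14, 14]
148 246 257 [[536.5, -78.8], [537.0, -90.2]]
150 246 257 [[534.5, -78.9], [535.1, -90.3]]
195 245 256 [[489.2, -79.7], [489.7, -91.6]]
200 245 256 [[483.9, -79.9], [484.4, -91.9]]
205 245 256 [[478.5, -80.1], [479.1, -92.1]]
[[542.  -83.3  70. ]
 [476.1 -86.2  70. ]
 [467.9 -86.6  70. ]]
[236 266] [[ 488.6  -68.8   35. ]
 [ 490.2 -104.3   35. ]]
```

```bash
python3 -m handwheel '0.1 -0.13 0.3 0 0 0.06;0 0 1 0 0 0;0 0 1 0 0 0;0 0 1 0 0 0;0 0 1 0 0 0;0 0 1 0 0 0;0 0 1 0 0 0;0 0 1 0 0 0;0 0 0.8 0 0 0;0 0 0 0 0 0' -0.3; python3 -c "
from h import *
to([505,-85.3,40],0.037)"
```

```text
time: 74.97
eef_pos: [503.9, -84.6, 43.3]
tcp_rot: [-3.14, -0.055, 0.005]
ft_force: [0.2, -0.4, 0.5]
grip_width: 0.348
finger_force: 0.0
tcp [503.9 -84.6  43.3] yaw 0.0353 shift [0.06 0.04 0.16] t 74.97 g 0.348
turn [-0.009  0.02  -0.012]
```

```bash
python3 -m handwheel '0.05 0.04 0.12 0 0 0;0 0 0 0 0 0'|grep eef; python3 -m handwheel '0 0 0 0 0 0;0 0 0 0 0 0;0 0 0 0 0 0;0 0 0 0 0 0;0 0 0 0 0 0' -1 100;python3 -m handwheel '0 0 -0.5 0 0 0;0 0 -1 0 0 0;0 0 -1 0 0 0;0 0 -1 0 0 0;0 0 -1 0 0 0;0 0 -1 0 0 0;0 0 -1 0 0 0;0 0 0 0 0 0'; python3 -c "
from h import *
to([514.8,-253.3,175],-0.086)"
```

```text
eef_pos: [506.6, -86.2, 42.8]
time: 75.85
eef_pos: [506.6, -86.2, 43.1]
tcp_rot: [3.14, 0.055, 0.002]
ft_force: [-0.6, -0.0, 4.9]
grip_width: 0.121
finger_force: 98.2
time: 76.85
eef_pos: [506.8, -86.3, 173.8]
tcp_rot: [3.14, 0.055, 0.005]
ft_force: [0.8, 0.1, -1.2]
grip_width: 0.117
finger_force: 97.5
tcp [506.8 -86.3 173.8] yaw 0.0349 shift [ 0.11  8.36 -0.05] t 76.85 g 0.117
turn [ 0.007 -0.02   0.806]
```

```bash
python3 -m handwheel '0 0.5 -0.1 0 0 0.4;0 1 -0.1 0 0 0.4;0 1 0 0 0 0;0 1 0 0 0 0;0 1 0 0 0 0;0 1 0 0 0 0;0 1 0 0 0 0;0 1 0 0 0 0;0 0.5 0 0 0 0;0 0 0 0 0 0'
python3 - <<'E'
from h import *
to([516.4,-253.4,180],-0.086)
s,im=snap('wrist','w14'); 
print(proj('wrist',[[514.8,-253.3,118]],s))
E
```

```text
time: 78.1
eef_pos: [494.7, -246.2, 176.2]
tcp_rot: [-3.138, 0.135, 0.0]
ft_force: [-0.1, 0.6, -1.3]
grip_width: 0.119
finger_force: 97.6
tcp [ 494.7 -246.2  176.2] yaw -0.0863 shift [ 1.11  0.27 -0.19] t 78.1 g 0.119
turn [-0.002  0.001 -0.002]
[[262.05488526 184.55845006]]
```

```bash
python3 -m handwheel '0.6 0.15 0 0 0 0;0.51 0.12 0 0 0 0;0 0 0 0 0 0'|grep eef; python3 -m handwheel '0 0 0.3 0 0 0;0 0 0.2 0 0 0;0 0 0 0 0 0' |grep -E "eef|ft"; python3 -m handwheel '0 0 0.1 0 0 0;0 0 0.1 0 0 0;0 0 0 0 0 0' |grep -E "eef|ft"
python3 - <<'E'
from h import *
to([516.4,-253.4,137],-0.086)
s,im=snap('wrist','w15')
E
```

```text
eef_pos: [517.6, -252.7, 176.2]
eef_pos: [515.9, -252.4, 165.6]
ft_force: [-0.2, 0.8, -0.9]
eef_pos: [516.4, -252.7, 162.2]
ft_force: [-0.2, 0.1, -1.2]
tcp [ 516.4 -252.7  162.2] yaw -0.0852 shift [0.01 0.03 1.26] t 79.28 g 0.12
turn [-0.001  0.001  0.005]
```

Run:
```python
from h import *
s=bot.state(); im=cv2.imread("pics/w15.png"); g=im.max(2)
q=proj('wrist',[[514.8,-253.3,94],[514.8-25,-253.3,94],[540,-253,94],[514.8,-228,94],[514.8,-278,94],[514.8+17,-253.3,120]],s);print(q.round(0).tolist())
np.set_printoptions(linewidth=250)
print(g[150:260:4,200:304:4])
```

```text
[[255.0, 209.0], [258.0, 238.0], [252.0, 177.0], [222.0, 211.0], [287.0, 206.0], [253.0, 199.0]]
[[ 14  15 147 215 247 248 247 247 247 247 247 247 247 247 248 247 247 248 247 248 247 247 247 247 246 243]
 [ 15  14 127 201 247 247 247 247 247 247 247 248 248 247 248 247 247 247 247 248 248 247 247 247 229 247]
 [ 14  13 111 190 247 247 247 247 247 247 247 247 247 248 247 247 248 247 247 247 247 247 247 247 235 248]
 [ 15  14 104 188 248 247 247 247 247 247 248 247 247 247 247 247 248 247 247 247 247 247 247 247 199 247]
 [ 14  14  96 191 247 247 247 248 247 247 247 247 247 248 247 247 247 247 247 248 247 247 248 247 186 247]
 [ 13  14  87 182 247 247 247 202 193 191 190 189 188 188 189 188 190 191 193 195 198 247 247 245 128 135]
 [ 16  16  79 176 247 248 170 134 132 134 136 136 136 135 136 136 135 135 134 134 133 136 247 201  26 238]
 [ 15  15  56 159 247 197 155 201 204 204 205 149 207 207 206 207 149 207 207 205 206 204 247 247  19  91]
 [ 15  16  41 185 247 198 241 231 246 247 247 247 247 247 247 247 247 247 247 247 233 247 206 208   7  10]
 [ 15  15  36 164 247 205 241  72  58 24
[... 1293 characters left out ...]
 147 161 158 144 107 136 214 214 214 235 183 168 153  14]
 [  7   7   9 100 160 198 124 135  87  74  64 123 137 158 159 142 106  91  92 210 210 247 195 177 189  35]
 [  9  10   8  72 151 193 121 138  98  85  60 123 105 158 158 142 102  96  99 166 211 244 244 243 238  16]
 [ 12   9   9  49 152 186  86  97  97  99  54 122 144 158 159 142 102 100  99 107  88 190 247 247 224  20]
 [ 10  11  12  31 103  20  16  51  98  99  49 121 144 159 158 142  99  97  98  95  20  20  58 247  23 241]
 [ 10   9  10  17  18  15  18  76  99 100  43 122 143 159 157 141  98  98  99 100  19  16  19 246 246 246]
 [ 11  11   7  10  17  20  17  99 100  98  17 122 143 158 156 143  31  98 100  99  18  18  19 233 244 244]]
```

```bash
python3 -m handwheel '0 0 0.1 0 0 0;0 0 0 0 0 0' |grep -E "eef|ft"; python3 -m handwheel '0 0.02 0.1 0 0 0;0 0 0 0 0 0' |grep -E "eef|ft"; python3 -m handwheel '0 0 0.1 0 0 0;0 0 0 0 0 0' |grep -E "eef|ft"
```

```text
eef_pos: [516.4, -252.7, 160.1]
ft_force: [0.2, -1.0, -1.4]
eef_pos: [516.3, -253.1, 158.1]
ft_force: [-0.3, -0.1, -1.1]
eef_pos: [516.5, -253.5, 156.3]
ft_force: [-0.1, -0.5, -1.6]
```

```bash
python3 -m handwheel '0 0 0.1 0 0 0;0 0 0.1 0 0 0;0 0 0 0 0 0' |grep -E "eef|ft"; python3 -m handwheel '0 0 0.15 0 0 0;0 0 0.15 0 0 0;0 0 0 0 0 0' |grep -E "eef|ft"; python3 -m handwheel '0 0 0.15 0 0 0;0 0 0.1 0 0 0;0 0 0 0 0 0' |grep -E "eef|ft"
```

```text
eef_pos: [516.4, -253.4, 152.1]
ft_force: [0.5, -3.2, -1.9]
eef_pos: [516.4, -253.4, 146.0]
ft_force: [0.8, -4.2, -2.8]
eef_pos: [516.5, -253.4, 141.2]
ft_force: [1.4, -4.5, -1.3]
```

```bash
python3 -m handwheel '0 0.02 0.15 0 0 0;0 0 0 0 0 0' |grep -E "eef|ft"; python3 -m handwheel '0 0 0 0 0 0.5;0 0.01 0 0 0 0.5;0 0.01 0 0 0 0.5;0 0.01 0 0 0 0.5;0 0 0 0 0 0'; python3 -c "
from h import *
print(bot.state()['torque']); to([516,-253,138],-.086)"
```

```text
eef_pos: [516.3, -253.5, 137.9]
ft_force: [0.0, -3.4, -1.5]
time: 82.08
eef_pos: [516.6, -254.8, 138.1]
tcp_rot: [3.082, -0.602, 0.001]
ft_force: [0.5, -5.3, -3.0]
grip_width: 0.117
finger_force: 97.6
[-1.05880878 -0.2885837   0.06124191]
tcp [ 516.6 -254.8  138.1] yaw -0.386 shift [-0.06 -0.07  0.01] t 82.08 g 0.117
turn [ 0.006 -0.007 -2.   ]
```

```bash
python3 -m handwheel '0 0.01 0 0 0 0.6;0 0.01 0 0 0 0.6;0 0.01 0 0 0 0.6;0 0.01 0 0 0 0.6;0 0 0 0 0 0'|grep -E "eef|ft"; python3 -m handwheel '0 0.01 0 0 0 0.6;0 0.01 0 0 0 0.6;0 0.01 0 0 0 0.6;0 0.01 0 0 0 0.6;0 0 0 0 0 0'; python3 -c "
from h import *
print(bot.state()['torque'],bot.state()['joint_positions']); to([516,-253,138],-1.386)"
```

```text
eef_pos: [516.1, -255.6, 138.1]
ft_force: [0.7, -5.5, -2.5]
time: 83.32
eef_pos: [515.4, -256.1, 138.1]
tcp_rot: [2.673, -1.65, 0.002]
ft_force: [1.0, -5.2, -2.9]
grip_width: 0.121
finger_force: 97.7
[-1.20025024 -0.19564481  0.0363884 ] [-6.54406132e-01  3.80156240e-01  1.60248872e+00 -8.54001439e-04
  1.15788290e+00  2.02282410e+00]
tcp [ 515.4 -256.1  138.1] yaw -1.1061 shift [-0.13 -0.1   0.  ] t 83.33 g 0.121
turn [ 0.    -0.009  1.866]
```

```bash
python3 -m handwheel '0 0 0 0 0 0.6;0 0 0 0 0 0.6;0 0 0 0 0 0.6;0 0 0 0 0 0'|grep -E "eef|ft|rot"; python3 -c "
from h import *
print(bot.state()['torque'].round(3))"; python3 -m handwheel '0 0 0 0 0 0.3;0 0 0 0 0 0'|grep -E "eef|ft|rot";python3 -c "
from h import *
print(bot.state()['torque'].round(3))";  python3 -m handwheel '0 0 0 0 0 0.3;0 0 0 0 0 0'|grep -E "eef|ft|rot"; python3 -c "
from h import *
print(bot.state()['torque'],bot.state()['joint_positions']); to([516,-253,138],-1.386)"
```

```text
eef_pos: [514.9, -256.3, 138.1]
tcp_rot: [2.426, -1.994, 0.001]
ft_force: [-1.6, -7.3, -3.0]
[-1.349  0.171  0.108]
eef_pos: [514.8, -256.4, 138.1]
tcp_rot: [2.381, -2.047, 0.001]
ft_force: [-1.8, -7.0, -1.9]
[-1.336  0.254  0.13 ]
eef_pos: [514.8, -256.4, 138.1]
tcp_rot: [2.334, -2.1, 0.0]
ft_force: [-1.0, -5.7, -1.4]
[-1.37541604  0.27338389  0.12474225] [-6.54768478e-01  3.79956895e-01  1.60277851e+00 -2.09541570e-03
  1.15870563e+00  2.38224451e+00]
tcp [ 514.8 -256.4  138.1] yaw -1.4654 shift [-0.16 -0.08  0.  ] t 84.33 g 0.118
turn [ 0.008 -0.01  -0.529]
```

```bash
for k in 1; do python3 -m handwheel '0 0 0 0 0 0.3;0 0 0 0 0 0'|grep -E "rot"; python3 -c "
from h import *
print(bot.state()['torque'].round(3))";  python3 -m handwheel '0 0 0 0 0 0.3;0 0 0 0 0 0'|grep -E "rot"; python3 -c "
from h import *
print(bot.state()['torque'].round(3))"; python3 -m handwheel '0 0 0 0 0 0.3;0 0 0 0 0 0'|grep -E "eef|ft|rot"; done; python3 -c "
from h import *
print(bot.state()['torque'],bot.state()['joint_positions'][5]); to([516,-253,138],-1.386)"
```

```text
tcp_rot: [2.286, -2.152, 0.0]
[-1.382  0.368  0.116]
tcp_rot: [2.237, -2.203, 0.0]
[-1.394  0.377  0.147]
eef_pos: [514.4, -256.3, 138.1]
tcp_rot: [2.187, -2.252, -0.0]
ft_force: [-2.5, -8.0, -1.1]
[-1.42363717  0.48292386  0.25808955] 2.5169618306415016
tcp [ 514.4 -256.3  138.1] yaw -1.5999 shift [-0.17 -0.07  0.  ] t 85.08 g 0.12
turn [ 0.012 -0.01  -1.426]
```

```bash
python3 -m handwheel '0 0 0 0 0 0.2;0 0 0 0 0 0'|grep -E "rot"; python3 -c "
from h import *
print(bot.state()['torque'].round(3))";  python3 -m handwheel '0 0 0 0 0 0.2;0 0 0 0 0 0'|grep -E "rot|ft"; python3 -c "
from h import *
print(bot.state()['torque'],bot.state()['joint_positions'][5]); to([516,-253,138],-1.386)"
```

```text
tcp_rot: [2.154, -2.284, 0.0]
[-1.311  0.509  0.416]
tcp_rot: [2.119, -2.316, -0.0]
ft_force: [-3.3, -7.9, -1.3]
[-1.36914918  0.53138276  0.46298979] 2.5764612417147967
tcp [ 514.3 -256.4  138.1] yaw -1.6593 shift [-0.18 -0.07  0.  ] t 85.58 g 0.12
turn [ 0.014 -0.011 -1.822]
```

```bash
python3 -m handwheel '0 0 0 0 0 0.2;0 0 0 0 0 0'|grep -E "rot"; python3 -c "
from h import *
print(bot.state()['torque'].round(3))";  python3 -m handwheel '0 0 0 0 0 -0.3;0 0 0 0 0 -0.3;0 0 0 0 0 -0.2;0 0 0 0 0 0'|grep -E "rot|ft"; python3 -c "
from h import *
print(bot.state()['torque']); to([516,-253,138],-1.386)"
```

```text
tcp_rot: [2.085, -2.347, -0.0]
[-1.432  0.554  0.665]
tcp_rot: [2.221, -2.219, -0.0]
ft_force: [-2.5, -6.4, -1.3]
[-1.35370437  0.47688459  0.05145448]
tcp [ 514.4 -256.4  138.1] yaw -1.5697 shift [-0.17 -0.08  0.  ] t 86.33 g 0.122
turn [ 0.012 -0.009 -1.225]
```

```bash
python3 -m handwheel '0.06 0.02 0 0 0 -0.2;0 0 0 0 0 0'|grep -E "eef|ft"; python3 -m handwheel '0 0 -0.3 0 0 0;0 0 -0.3 0 0 0;0 0 -0.4 0 0 0;0 0 -0.5 0 0 0;0 0 -0.5 0 0 0;0 0 -0.5 0 0 0;0 0 0 0 0 0'; python3 -c "
from h import *
to([506,-86.2,180],0.035)"
```

```text
eef_pos: [514.5, -256.5, 138.1]
ft_force: [-0.8, -4.2, -1.1]
time: 87.45
eef_pos: [515.4, -256.8, 189.6]
tcp_rot: [-2.255, 2.187, -0.003]
ft_force: [0.0, -0.4, -1.4]
grip_width: 0.115
finger_force: 98.2
tcp [ 515.4 -256.8  189.6] yaw -1.5401 shift [-8.54  0.21  0.47] t 87.45 g 0.115
turn [-3.00e-03 -1.60e-02 -1.05e+01]
```

```bash
python3 -m handwheel '0.5 1 0 0 0 0;0 1 0 0 0 0;0 1 0 0 0 0;0 1 0 0 0 0;0 0 0 0 0 0'|grep eef
python3 - <<'E'
from h import *
s,im=snap('wrist','w16')
q=proj('wrist',[[514.8,-253.3,118],[510.5,-299,122],[509,-323,146]],s);print(q.round(0))
x,y=q[1].astype(int)
x0=max(0,min(x-75,362));y0=max(0,min(y-60,264))
print(x0,y0)
cv2.imwrite("pics/w16v.png",cv2.resize(im[y0:y0+120,x0:x0+150],(750,600),interpolation=cv2.INTER_CUBIC))
print(list(s['eef_pos']),list(s['tcp_rot']))
E
```

```text
eef_pos: [433.1, -269.1, 187.9]
[[152. 219.]
 [151. 166.]
 [140. 139.]]
75 105
[np.float64(433.07403818517844), np.float64(-269.1085875568851), np.float64(187.9357150376751)] [np.float64(2.2529082282515156), np.float64(-2.1889202134208703), np.float64(-0.0024966730241478045)]
```

View pics/w16v.png

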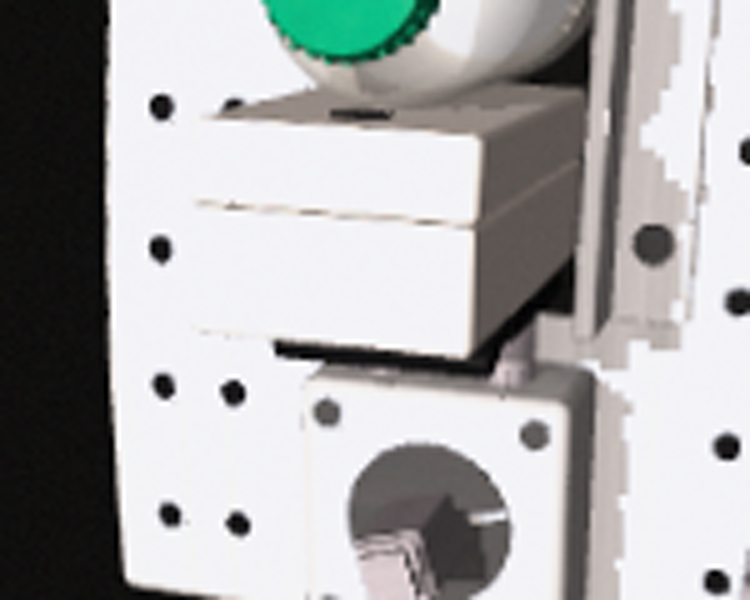

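The spacers stand tight in the row and the black pad bears on the 18 mm one at about (390,350). The cam's mark at (487,518) has turned about 1.3 rad from its start, so the cam is home. Next I'll stand the key back on the bench.

```bash
python3 -m handwheel '-1 -0.4 0 0 0 0;-1 -0.4 0 0 0 0;-1 -0.4 0 0 0 0;-1 -0.4 0 0 0 0;-1 -0.4 0 0 0 0;-1 -0.4 0 0 0 0;-1 -0.2 0 0 0 0;0 0 0 0 0 0'|grep eef; python3 -m handwheel '0 0 1 0 0 0;0 0 1 0 0 0;0 0 1 0 0 0;0 0 1 0 0 0;0 0 1 0 0 0;0 0 0.8 0 0 0;0 0 0.4 0 0 0;0 0 0 0 0 0'; python3 -c "
from h import *
to([480,-125,43],-1.54)"
```

```text
eef_pos: [483.3, -126.4, 188.1]
time: 90.12
eef_pos: [482.7, -127.8, 63.9]
tcp_rot: [2.255, -2.187, -0.001]
ft_force: [0.3, -0.7, -1.2]
grip_width: 0.12
finger_force: 98.3
tcp [ 482.7 -127.8   63.9] yaw -1.5405 shift [-0.15  0.13  1.05] t 90.12 g 0.12
turn [ 0.005  0.002 -0.003]
```

```bash
python3 -m handwheel '0 0 0.4 0 0 0;0 0 0.3 0 0 0;0 0 0.2 0 0 0;0 0 0 0 0 0'|grep -E "eef|ft"; python3 -m handwheel '0 0 0.05 0 0 0;0 0 0 0 0 0'|grep -E "eef|ft"; python3 -m handwheel '0 0 0.05 0 0 0;0 0 0 0 0 0'|grep -E "eef|ft"
```

```text
eef_pos: [482.6, -127.3, 46.0]
ft_force: [-0.2, -0.3, -1.4]
eef_pos: [483.0, -127.5, 45.4]
ft_force: [-0.5, -0.4, -0.7]
eef_pos: [482.9, -127.5, 44.3]
ft_force: [-0.3, 0.1, -0.7]
```

```bash
python3 -m handwheel '0 0 0.06 0 0 0;0 0 0 0 0 0'|grep -E "eef|ft"; python3 -m handwheel '0 0 0 0 0 0;0 0 0 0 0 0;0 0 0 0 0 0;0 0 0 0 0 0' -0.3 |grep -E "eef|ft|width"; python3 -m handwheel '0 0 -0.4 0 0 0;0 0 -1 0 0 0;0 0 -1 0 0 0;0 0 -1 0 0 0;0 0 -1 0 0 0;0 0 -1 0 0 0;0 0 -1 0 0 0;0 0 -1 0 0 0;0 0 0 0 0 0'
python3 - <<'E'
from h import *
s,im=snap('wrist','w17'); t,tp=snap('top','t17'); u,sc=snap('scene','s17')
q=proj('wrist',[[484,-126,70],[484,-126,42]],s);print(q.round(0))
g=im.max(2);m=(g>45).astype(np.uint8);n,l,st,ce=cv2.connectedComponentsWithStats(m)
for i in range(1,n):
    if 300<st[i,4]<6000: print(ce[i].round(0),st[i],onz('wrist',ce[i],50,s).round(0))
for n_,im_,z in(('top',tp,78),):
    hsv=cv2.cvtColor(im_,cv2.COLOR_BGR2HSV);m=cv2.inRange(hsv,(60,90,60),(95,255,255))
    n,l,st,ce=cv2.connectedComponentsWithStats(m)
    for i in range(1,n):
        if st[i,4]>8: print(n_,ce[i].round(1),onz(n_,ce[i],148)[0].round(0))
a=cv2.imread('pics/top0.png').astype(int)
d=np.abs(a-tp).max(2)
for nm,(x,y) in dict(stand=(190,229),tape=(327,169),timer=(305,170)).items(): print(nm,d[y-14:y+14,x-12:x+12].mean().round(1))
E
```

```text
eef_pos: [482.9, -127.5, 43.1]
ft_force: [-0.0, 0.2, -1.8]
eef_pos: [482.9, -127.5, 43.1]
ft_force: [-0.7, -0.6, -0.8]
grip_width: 0.347
time: 93.0
eef_pos: [483.9, -128.0, 193.0]
tcp_rot: [-2.254, 2.186, -0.006]
ft_force: [-0.3, 0.5, -0.5]
grip_width: 0.353
finger_force: 0.0
[[253. 187.]
 [253. 179.]]
[55. 51.] [  28   20   55   61 2096] [[ 707. -272.   50.]]
[ 60. 135.] [  36  107   48   57 1783] [[ 703. -175.   50.]]
[254. 181.] [ 238  147   33   77 1659] [[ 483. -126.   50.]]
[212. 259.] [202 238  20  44 452] [[528. -34.  50.]]
[294. 258.] [285 238  19  44 444] [[436. -38.  50.]]
[252. 259.] [225 253  56  13 712] [[482. -36.  50.]]
[350. 358.] [330 330  51  54 767] [[329. 144.  50.]]
[153. 361.] [125 336  49  48 673] [[629. 161.  50.]]
top [141.9 172.2] [670. 463. 148.]
top [351.8 219.5] [ 504. -352.  148.]
top [362.5 220.8] [ 501. -393.  148.]
top [373.1 221.6] [ 499. -433.  148.]
top [146.1 224.5] [465. 429. 148.]
top [ 96.5 258.1] [335. 603. 148.]
stand 7.4
tape 3.3
timer 5.5
```

```bash
python3 -c "
from plant import bot
print(bot.hand_in())"
```

```text
the job is handed in; nothing more can be done
None
```

The job is handed in: all three bottles and the 12 and 18 mm spacers stand in the channel, the cam is turned to its stop with the pad on the row, and the key stands back on the bench; I judged this from the final pictures, since the hand-in gave no verdict.

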